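# Load the inkstone carving slide

## Task

Pull the plunger knob and shift the carriage, parked in the middle hole, to the loading hole (the one farthest from the dust nozzle), letting the pin drop fully in; with it locked there, seat every inkstone blank flat in a nest of its own with the well side up, turning over those that lie well down. Then pull the plunger again, shift the loaded carriage past the middle hole to the carving hole nearest the nozzle and let the pin drop fully in. Also slide the round steel chip pan along the bench onto the middle of the painted ring, and do not shove the other tools on the bench about.

Things in the scene. Friction and masses are not known exactly. Their poses are not given: they have to be found in the camera images.
- slide_base: Fixed base of the slide: grey plate 125 x 420 x 10 mm (own x -75..+50, y -220..+200 mm), rail along y. Origin on the bench under the rail; z up, +y to the dust nozzle (tube, mouth at y = 215 mm, top 120 mm high), -x towards the robot. At x = -55 mm a 32 mm wide steel strip, top 24 mm above the bench, has three holes 70 mm apart in y. Place varies, yaw within 0.1 rad.
- carriage (a joint): Place of the carriage along base +y, m: -0.070 loading hole, 0 middle hole (start), +0.070 carving hole near the nozzle; stops at +-0.075. 1.5 N friction, stays where left. Aluminium tray, 80 mm (base x) by 225 mm, three nests in a row along base y; the plunger stands on a bracket at its robot-side corner away from the nozzle.
- plunger (a joint): Lift of the spring plunger, m: 0 pin fully down in a hole, 0.008 tip resting on the strip between holes, 0.014 top stop. Spring: 6 N down at 0, 10 N at the top. The carriage slides only with the pin above about 0.009 (or resting on the strip); the pin has 1.2 mm play each way in a hole and drops in when let go over it.
- knob (a point): Centre of the black plunger knob: round, upright, 28 mm diameter, 23 mm high, centre 63 mm above the bench when down. Pull straight up; it rides on the carriage. Under it an 18 mm neck down to a bracket, bracket top 34 mm above the bench. Axes as the base's.
- nest0 (a point): Centre of the floor of the nest nearest the plunger, 32 mm above the bench; moves with the carriage, axes as the base's. Each nest is a recess 62 mm (base x) by 46 mm (base y), 2 mm of room all round a blank, walls 7 mm high, wall top 39 mm above the bench. A blank lies with its 58 mm length along base x, either way round.
- nest1 (a point): The same for the middle nest, 54 mm further along base +y.
- nest2 (a point): The same for the nest nearest the nozzle, another 54 mm along base +y.
- stone_a: Inkstone blank, reddish stone, 58 (x) x 42 (y) x 24 (z) mm, 140 g, loose; may be absent. Origin: centre of its flat back; z from the back to the well face, which has a 46 x 30 mm well 6 mm deep. Well up: z up, origin on the support. Well down: z down, origin 24 mm above it. Starts with x or -x within 0.5 rad of world x. Stands steadily on its 58 x 24 mm edge.
- stone_b: A blank like stone_a.
- stone_c: A blank like stone_a.
- pan: Round shallow open chip pan of steel, outside diameter 130 mm at the rim, 126 mm at the foot, 28 mm high, wall and floor 4 mm thick, about 450 g, loose on the bench. Origin: centre of its underside, z up. Fingertips lowered inside can tow it by the wall.
- pan_spot (a point): Centre, on the bench, of the white painted ring (148 mm across) on the robot's side of the slide, near the nozzle, where the chip pan belongs. Fixed to the base; varies with it.
- hammer: Bystander, leave alone: hammer with wooden handle, on the right.
- chisel_big: Bystander, leave alone: chisel, 200 mm, 22 mm thick, near the robot.
- chisel_small: Bystander, leave alone: smaller chisel, 160 mm, on the right side of the bench.
- dust_brush: Bystander, leave alone: brush with wooden handle, beyond the slide.
- offcut: Bystander, leave alone: wooden offcut 80 x 40 x 25 mm, on the right.
- tin: Bystander, leave alone: open steel tin, 68 mm wide and 85 mm high, beyond the slide.
- whetstone: Bystander, leave alone: grey disc-shaped whetstone, 60 mm wide and 20 mm high, on the left.
Not all that is in view belongs to the job. What is shaped like the pan but pink or yellow is not meant. What is shaped like the stone_a but yellow is not meant.

How it is judged:
By the outcome, as a careful person would: the job done as asked, in the order asked, and still so for the second after the job is handed in, with the robot touching nothing.
Of stone_a, stone_b, stone_c only 2 to 3 are there at a start; the rules pass over those that are not, and their reading is None.
At some moment in a run one of stone_a, stone_b, stone_c, pan may be knocked a few centimetres aside while the robot is not near it.
Once in a run the grip may slacken for a moment while it holds something.
It also fails if it takes over 210 s, if anything falls off the work surface, if the arm or the gripper's body presses on something with over 40 N, if the wrist force passes 120 N, or if a joint passes its speed limit or range.

## Robot

A 6-joint arm with a two-finger parallel gripper is mounted at the origin on the work surface. World frame = base frame: x ahead of the robot, y to its left, z up, the work surface at z = 0. Lengths are in m, angles in rad, forces in N, time in s.
With the tool pointing down it reaches from about 0.3 to 1 m from the base axis. Payload 5.1 kg.
Tool frame: the origin (TCP) lies midway between the tips of the shut fingers; the grasp point (between the pads) lies 19 mm behind it; z points along the fingers, y is the line along which they close (so a half turn about z gives the same grasp; the last joint's range is limited). The gripper opens to 95 mm and grips with 3 to 60 N. Pads are 20 mm wide; open, the fingers measure 119 mm over their backs; the gripper's body (75 mm by 180 mm) begins 59 mm behind the grasp point.
Start: joints at [1.205, 0.124, 1.65, -0, 1.367, -0.083], TCP at [0.181, 0.624, 0.215] pointing down, gripper open.
Joint ranges: [-2.61, 2.61], [-1.02, 2.33], [0.03, 2.71], [-1.35, 4.49], [0.32, 2.68], [-2.91, 2.91]. Speed limits (rad/s): [2.57, 2.57, 3.14, 3.14, 3.14, 3.14].

## Interface

Orientations are given as a unit quaternion [x, y, z, w].
In Python, from rig import * gives the robot as it stands.
- The arm moves only by the shell command python3 -m crank 'ROWS' [FORCE]. ROWS is JSON, a list that holds one entry, the list of rows, each a list of 7 numbers: the shift along the world's x, y, z in mm, then the turn, a rotation vector about the world's x, y, z in degrees, then the opening in per cent of the stroke, from 0 (shut) to 100 (fully open). A call has 1 to 12 rows; each row is the pose to reach, as a shift and turn from the pose commanded when the call began; what a row does not reach only later rows make up. A row lasts 1/12 s, in which the tool goes at most 41.7 mm and 7.16 degrees, less where a joint would pass 70% of its speed; a pose out of reach is approached as far as the arm can. A call with a gripper value outside its range is refused whole. The fingers move at their own pace and stop on an object; FORCE is the grip in N (left out, the last holds). Time passes only in rows, so rows that repeat a pose let the fingers close. It gives the time, the measured TCP pose, the force, the opening and the grip force at its end, in the units of the state.
- observe(): the state, without advancing time (a new reading comes with each control period).
- camera(name): name is "side" or "top" or "wrist"; returns a dict with "frame" (400x640x3 uint8, red, green, blue), "K" (3x3 intrinsics, pixels), "cam_to_world" (4x4, takes a point from camera to world coordinates). Camera axes: x right, y up, looking along -z (the intrinsics and any distortion apply to the point x, -y, -z); pixel columns grow to the right and rows downward; lengths in m; the calibration is good to about 2 mm. The wrist camera is an equidistant fisheye: a pixel r from the principal point sees the ray r / f radians off the axis. A picture is of the moment at which its call begins. There is no depth.
- close_job(): hands the job in; it is judged then, once.
The state is a dict: "clock": time; "qpos": joint angles; "qvel": joint speeds; "effort": joint torques, N m; "ee_pos": TCP position; "tcp_rot": TCP orientation; "force": force on the tool from outside, world axes, zero at the start; "torque": the same for the moment, N m; "gripper_width": finger opening in m; "grip_force": force on a finger pad.
Only numpy, scipy, OpenCV 4.12 (cv2) and the standard library are available. Lean on these libraries where they do the work, as an engineer would, in place of code of your own. Each camera call takes 0.05 s, during which the arm holds its last target. There are 200 camera calls.

## Working session

There is one attempt and no reset: what is moved stays moved. The work goes in short steps, Python scripts to look and compute and a shell command to move; the robot and the scene stay as the last step left them, time stands still between calls to the robot, and variables do not carry over. Pictures are saved under pics/ and viewed, at most 14 in all, crops included, and the job is handed in when it is done.

```bash
mkdir -p pics; ls; python3 - <<'E'
from rig import *
import cv2,pickle
o=observe();print(o)
for n in("top","side"):
    c=camera(n);cv2.imwrite(f"pics/{n}0.png",c["frame"][:,:,::-1]);pickle.dump(c,open(f"pics/{n}0.pkl","wb"));print(n,c["K"],c["cam_to_world"])
E
```

```text
pics
{'clock': 0.0, 'qpos': array([ 1.20537457e+00,  1.24494135e-01,  1.65166101e+00, -2.43358597e-05,
        1.36751086e+00, -8.25945423e-02]), 'qvel': array([-0.00136823, -0.00044216, -0.0002314 ,  0.00031564, -0.00042999,
       -0.00040743]), 'effort': array([-5.87678041e-04, -4.17614329e+01, -3.59922302e+01,  7.73218693e-02,
        4.93039016e-02, -1.66185350e-04]), 'ee_pos': array([0.18119712, 0.62356373, 0.21340184]), 'tcp_rot': array([ 1.40940229e-01,  9.90017564e-01, -1.01342112e-03, -2.18669411e-04]), 'force': array([0.51004225, 0.02537097, 0.76528956]), 'torque': array([ 0.01846972, -0.01019925, -0.0045646 ]), 'grip_force': 0.0, 'gripper_width': 0.09472295750118008}
top [[465.82763471   0.         323.26135963]
 [  0.         465.82763471 193.65227151]
 [  0.           0.           1.        ]] [[-1.05296841e-02  9.92252427e-01 -1.23791139e-01  3.24731442e-01]
 [-9.99944388e-01 -1.03756898e-02  1.88862596e-03  5.82535381e-02]
 [ 5.89575231e-04  1.23804142e-01  9.92306498e-01  1.39634606e+00]
 [ 0.00000000e+00  0.00000000e+00  0.00000000e+00  1.00000000e+00]]
side [[437.32569688   0.         321.77372988]
 [  0.         437.32569688 199.86042872]
 [  0.           0.           1.        ]] [[ 0.74828225  0.38775147 -0.53825873 -0.35635235]
 [-0.66312664  0.45965439 -0.59074606 -0.87107746]
 [ 0.01835033  0.7989785   0.60107955  1.01430131]
 [ 0.          0.          0.          1.        ]]
```

View pics/top0.png

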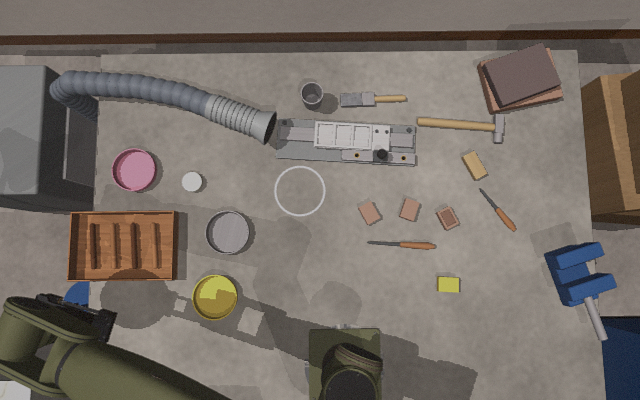

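View pics/side0.png

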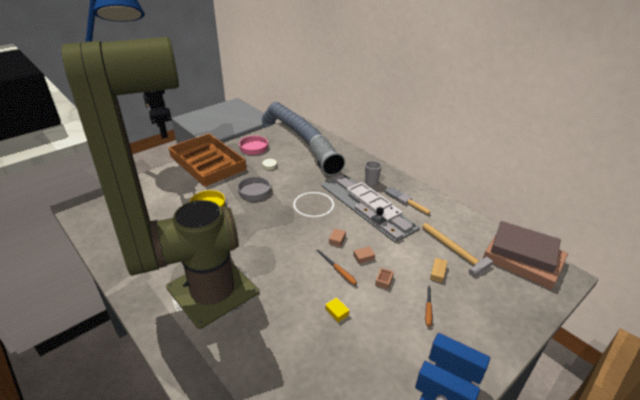

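The top picture shows the knob at about (381,154), the ring at (300,191), the pan at (229,232), and stones at (370,213), (410,209) and (447,218). The side picture agrees: three stones, with only the rightmost clearly well up.

```bash
cat > h.py <<'E'
import numpy as np,cv2,pickle
from rig import *
def snap(n,name):
    c=camera(n);cv2.imwrite(f"pics/{name}.png",c["frame"][:,:,::-1]);pickle.dump(c,open(f"pics/{name}.pkl","wb"));return c
def ray(c,u,v,fish=False):
    K=c["K"];x=(u-K[0,2])/K[0,0];y=(v-K[1,2])/K[1,1]
    if fish:
        r=np.hypot(x,y);s=np.sin(r)/r if r>1e-9 else 1.;d=np.array([x*s,-y*s,-np.cos(r)])
    else: d=np.array([x,-y,-1.])
    T=c["cam_to_world"];return T[:3,3],T[:3,:3]@d
def pt(c,u,v,z,fish=False):
    o,d=ray(c,u,v,fish);return o+d*(z-o[2])/d[2]
def px(c,p,fish=False):
    T=c["cam_to_world"];q=T[:3,:3].T@(np.asarray(p)-T[:3,3]);K=c["K"];x,y,z=q[0],-q[1],-q[2]
    if fish:
        r=np.hypot(x,y);a=np.arctan2(r,z);s=a/max(r,1e-9)
    else:s=1/z
    return np.array([K[0,0]*x*s+K[0,2],K[1,1]*y*s+K[1,2]])
E
python3 - <<'E'
from h import *
c=pickle.load(open("pics/top0.pkl","rb"));f=c["frame"]
cr=f[95:265,260:520];cv2.imwrite("pics/crop0.png",cv2.resize(cr[:,:,::-1],None,fx=3,fy=3,interpolation=cv2.INTER_CUBIC))
for n,u,v,z in[("knob",381,154,.07),("ring",300,191,0),("pan",229,232,.028),("s1",370,213,.024),("s2",410,209,.024),("s3",447,218,.024),("trayNozEnd",315,134,.039),("plate L",276,157,.01),("plate R",415,164,.01)]: print(n,pt(c,u,v,z).round(3))
E
```

```text
knob [ 0.604 -0.113  0.07 ]
ring [0.508 0.126 0.   ]
pan [0.385 0.333 0.028]
s1 [ 0.437 -0.082  0.024]
s2 [ 0.448 -0.2    0.024]
s3 [ 0.42  -0.309  0.024]
trayNozEnd [0.674 0.078 0.039]
plate L [0.611 0.198 0.01 ]
plate R [ 0.585 -0.223  0.01 ]
```

View pics/crop0.png

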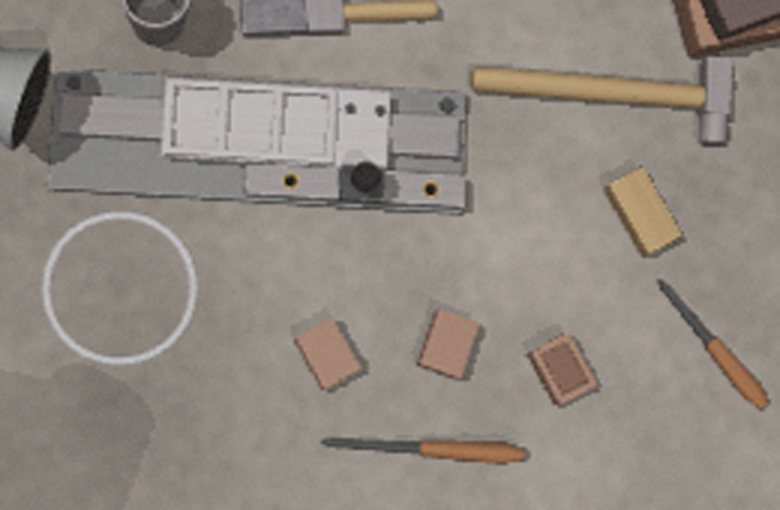

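The crop shows the two free holes at crop (290,181) and (431,190). Stones 1 and 2 are plain-faced (well down) and stone 3 shows its well. Next I fit these.

```bash
python3 - <<'E'
from h import *
c=pickle.load(open("pics/top0.pkl","rb"));f=c["frame"]
F=lambda u,v,z:pt(c,260+(u+.5)/3-.5,95+(v+.5)/3-.5,z)
h1=F(290.5,181,.024);h0=F(431,189.5,.024);d=(h1-h0)[:2];print("holes",h1,h0,np.linalg.norm(d))
a=F(52,70,.01);b=F(466,94,.01);e=(a-b)[:2];print("edge",a,b,np.linalg.norm(e))
yw=np.arctan2(-e[0],e[1]);print("yaw",np.arctan2(-d[0],d[1]),yw)
R=np.array([[np.cos(yw),-np.sin(yw)],[np.sin(yw),np.cos(yw)]])
print("base origin holes",(h1+h0)[:2]/2+R@[.055,0],"edge",(a+b)[:2]/2-R@[.05,-.01])
print("knob",F(366,177,.0745))
print("tray corner FL,FR?",F(166,78,.039),"NL",F(163,155,.039))
hsv=cv2.cvtColor(f,cv2.COLOR_RGB2HSV);lab=cv2.cvtColor(f,cv2.COLOR_RGB2LAB).astype(int)
m=((lab[:,:,1]>136)&(lab[:,:,2]<150)).astype(np.uint8);
n,l,s,ce=cv2.connectedComponentsWithStats(m[190:235,350:470].copy())
for i in range(1,n):
    if s[i,4]<80: continue
    ys,xs=np.where(l==i);P=np.array([pt(c,x+350,y+190,.024)[:2] for x,y in zip(xs,ys)])*1000
    r=cv2.minAreaRect(P.astype(np.float32));
    print(s[i,4],P.mean(0).round(1),r)
m=((f.min(2)>170)).astype(np.uint8);m[:160]=0;m[222:]=0;m[:,:270]=0;m[:,330:]=0
ys,xs=np.where(m>0);P=np.array([pt(c,x,y,0)[:2] for x,y in zip(xs,ys)])*1000
print("ring",cv2.fitEllipse(P.astype(np.float32)),len(P))
g=cv2.cvtColor(f,cv2.COLOR_RGB2GRAY);
C=cv2.HoughCircles(g[200:265,195:265],cv2.HOUGH_GRADIENT,1,20,param1=80,param2=15,minRadius=17,maxRadius=26);print(C)
if C is not None: 
  u,v,r=C[0,0];print("pan",pt(c,u+195,v+200,.028),r/465.8*1.36)
E
```

```text
holes [ 0.61174205 -0.04530151  0.024     ] [ 0.60163265 -0.18553628  0.024     ] 0.14059868954962376
edge [0.73251472 0.19475636 0.01      ] [ 0.70300915 -0.22681306  0.01      ] 0.4226007005027355
yaw -0.07196462695428579 -0.06987586568129822
base origin holes [ 0.66155313 -0.11925894] edge [ 0.66858214 -0.0025618 ]
knob [ 0.60434781 -0.11431795  0.0745    ]
tray corner FL,FR? [0.71459049 0.07809159 0.039     ] NL [0.63616342 0.08171939 0.039     ]
272 [ 447.  -197.5] ((447.04315185546875, -197.7305908203125), (41.874839782714844, 57.794166564941406), 69.95389556884766)
265 [438.6 -78. ] ((438.72821044921875, -78.09437561035156), (55.76637268066406, 42.3983154296875), 28.456100463867188)
274 [ 421.  -309.8] ((420.83892822265625, -309.23040771484375), (56.08911895751953, 45.61648941040039), 25.552629470825195)
ring ((509.5085754394531, 127.75106048583984), (148.33963012695312, 148.45016479492188), 168.84527587890625) 253
[[[31.5 32.5 21. ]]]
pan [0.38372178 0.34029261 0.028     ] 0.06131387
```

```bash
A='[212,-369,0,0,0,6,100]'; python3 -m crank '[[[212,-369,0,0,0,6,100],[212,-369,0,0,0,6,100],[212,-369,0,0,0,6,100],[212,-369,0,0,0,6,100],[212,-369,0,0,0,6,100],[212,-369,0,0,0,6,100],[212,-369,0,0,0,6,100],[212,-369,0,0,0,6,100],[212,-369,0,0,0,6,100],[212,-369,0,0,0,6,100],[212,-369,0,0,0,6,100],[212,-369,0,0,0,6,100]]]'
python3 -m crank '[[[212,-369,0,0,0,6,100],[212,-369,0,0,0,6,100],[212,-369,0,0,0,6,100],[212,-369,0,0,0,6,100],[212,-369,0,0,0,6,100],[212,-369,0,0,0,6,100],[212,-369,0,0,0,6,100],[212,-369,0,0,0,6,100],[212,-369,0,0,0,6,100],[212,-369,0,0,0,6,100],[212,-369,0,0,0,6,100],[212,-369,0,0,0,6,100]]]'
python3 - <<'E'
from h import *
c=snap("wrist","w1");print(c["K"],c["cam_to_world"].round(3))
cc=snap("top","t1")
E
```

```text
clock: 1.1
ee_pos: [0.3942, 0.2532, 0.2143]
tcp_rot: [0.091, 0.996, -0.0, -0.0]
force: [0.0, 0.6, -0.7]
gripper_width: 0.0949
grip_force: 0.0
clock: 2.1
ee_pos: [0.6065, -0.1144, 0.2136]
tcp_rot: [0.037, 0.999, 0.0, -0.001]
force: [0.1, 1.2, -0.4]
gripper_width: 0.095
grip_force: 0.0
[[309.70691629   0.         320.6853232 ]
 [  0.         309.70691629 201.5043255 ]
 [  0.           0.           1.        ]] [[ 0.073 -0.967 -0.244  0.539]
 [ 0.997  0.072  0.016 -0.109]
 [ 0.002 -0.244  0.97   0.384]
 [ 0.     0.     0.     1.   ]]
```

View pics/w1.png

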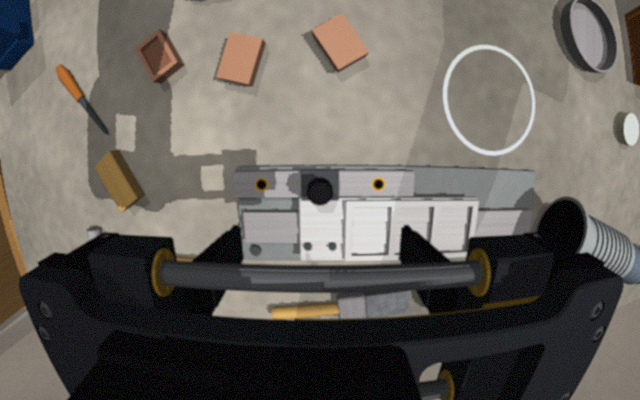

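The wrist view shows the knob at (319,190), holes at (262,184) and (378,184), nest0 around (369,230), and stones 1 and 2 clearly well down.

```bash
python3 - <<'E'
from h import *
c=pickle.load(open("pics/w1.pkl","rb"))
for n,u,v,z in[("hole-",261.5,184,.024),("hole+",378.5,184,.024),("knobtop",319,189.5,.0745),("ring",489,99,0)]: print(n,pt(c,u,v,z,True).round(4))
for w,z in (("w1",.0745),):
  f=c["frame"]; cr=f[160:270,230:490]; cv2.imwrite("pics/cropw1.png",cv2.resize(cr[:,:,::-1],None,fx=3,fy=3,interpolation=cv2.INTER_CUBIC))
print(observe()["ee_pos"])
E
```

```text
hole- [ 0.6032 -0.1841  0.024 ]
hole+ [ 0.6135 -0.0443  0.024 ]
knobtop [ 0.6045 -0.115   0.0745]
ring [0.5099 0.1227 0.    ]
[ 0.6052918  -0.11197512  0.21389003]
```

View pics/cropw1.png

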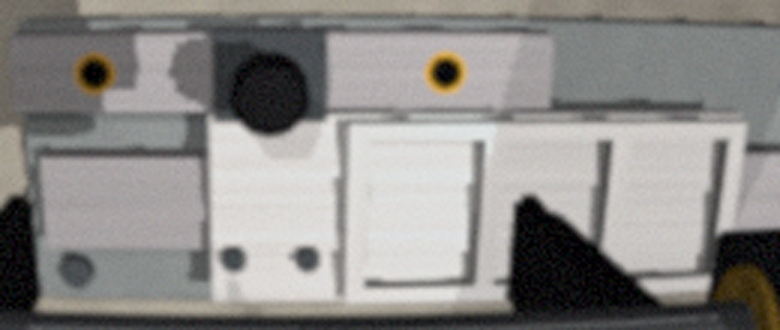

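```bash
python3 -m crank '[[[0,-1,-40,0,0,0,100],[0,-1,-80,0,0,0,100],[0,-1,-120,0,0,0,100],[0,-1,-150,0,0,0,100],[0,-1,-168,0,0,0,100],[0,-1,-168,0,0,0,100],[0,-1,-168,0,0,0,30],[0,-1,-168,0,0,0,0],[0,-1,-168,0,0,0,0],[0,-1,-168,0,0,0,0],[0,-1,-168,0,0,0,0],[0,-1,-168,0,0,0,0]]]' 35
python3 -m crank '[[[0,0,0,0,0,0,0],[0,0,0,0,0,0,0],[0,0,4,0,0,0,0],[0,0,8,0,0,0,0],[0,0,12,0,0,0,0],[0,0,12,0,0,0,0]]]'
```

```text
clock: 3.2
ee_pos: [0.6061, -0.115, 0.0479]
tcp_rot: [0.037, 0.999, -0.0, 0.001]
force: [0.6, 0.1, -1.2]
gripper_width: 0.0605
grip_force: 0.0
clock: 3.7
ee_pos: [0.6053, -0.115, 0.0587]
tcp_rot: [0.037, 0.999, -0.0, 0.0]
force: [2.3, -1.2, -6.7]
gripper_width: 0.0275
grip_force: 35.0
```

```bash
python3 -m crank '[[[0,0,-4,0,0,0,45],[0,0,-8,0,0,0,45],[0,0,-13,0,0,0,45],[0,0,-13,0,0,0,45],[0,0,-13,0,0,0,0],[0,0,-13,0,0,0,0],[0,0,-13,0,0,0,0],[0,0,-13,0,0,0,0],[0,0,-13,0,0,0,0],[0,0,-13,0,0,0,0]]]' 45
python3 -m crank '[[[0,0,4,0,0,0,0],[0,0,8,0,0,0,0],[0,0,11.5,0,0,0,0],[0,0,11.5,0,0,0,0]]]'
```

```text
clock: 4.53
ee_pos: [0.6056, -0.1149, 0.0458]
tcp_rot: [0.037, 0.999, -0.0, 0.0]
force: [0.6, -0.4, -0.4]
gripper_width: 0.0273
grip_force: 45.0
clock: 4.87
ee_pos: [0.6054, -0.1149, 0.057]
tcp_rot: [0.037, 0.999, -0.0, 0.0]
force: [4.3, -1.0, -10.4]
gripper_width: 0.0271
grip_force: 45.0
```

```bash
python3 -m crank '[[[-1,-14,0,0,0,0,0],[-2,-28,0,0,0,0,0],[-3,-42,0,0,0,0,0],[-4,-56,0,0,0,0,0],[-5,-70,0,0,0,0,0],[-5,-70,0,0,0,0,0],[-5,-70,0,0,0,0,0]]]'
python3 -m crank '[[[0,0,-4,0,0,0,0],[0,0,-8,0,0,0,0],[0,0,-11,0,0,0,0],[0,0,-11,0,0,0,0],[0,0,-11,0,0,0,0]]]'
```

```text
clock: 5.45
ee_pos: [0.6003, -0.1857, 0.0563]
tcp_rot: [0.037, 0.999, 0.0, 0.0]
force: [4.1, -2.1, -9.0]
gripper_width: 0.027
grip_force: 45.0
clock: 5.87
ee_pos: [0.6003, -0.1847, 0.0461]
tcp_rot: [0.037, 0.999, -0.0, -0.0]
force: [2.6, -1.5, -6.6]
gripper_width: 0.0272
grip_force: 45.0
```

```bash
python3 -m crank '[[[0,0,0,0,0,0,50],[0,0,0,0,0,0,50],[0,0,0,0,0,0,50],[0,0,0,0,0,0,100],[0,0,40,0,0,0,100],[0,0,80,0,0,0,100],[-30,20,110,0,0,0,100],[-60,40,135,0,0,0,100],[-90,60,160,0,0,0,100],[-120,80,170,0,0,0,100],[-120,80,170,0,0,0,100],[-120,80,170,0,0,0,100]]]'
python3 - <<'E'
from h import *
c=snap("wrist","w2");t=snap("top","t2")
f=c["frame"]; cr=f[180:330,210:470]; cv2.imwrite("pics/cropw2.png",cv2.resize(cr[:,:,::-1],None,fx=3,fy=3,interpolation=cv2.INTER_CUBIC))
print(c["cam_to_world"].round(3)[:3,3])
a=cv2.resize(t["frame"][105:240,280:480][:,:,::-1],None,fx=3,fy=3,interpolation=cv2.INTER_CUBIC)
b=c["frame"][:,:,::-1]
o=np.zeros((400+195,640,3),np.uint8);o[:400]=b;a=cv2.resize(a,(289,195));o[400:,:289]=a
cv2.imwrite("pics/w2b.png",o)
E
```

```text
clock: 6.87
ee_pos: [0.4801, -0.1042, 0.2185]
tcp_rot: [0.036, 0.999, -0.001, 0.002]
force: [1.1, 0.6, 1.1]
gripper_width: 0.0947
grip_force: 0.0
[ 0.412 -0.099  0.389]
```

View pics/w2b.png

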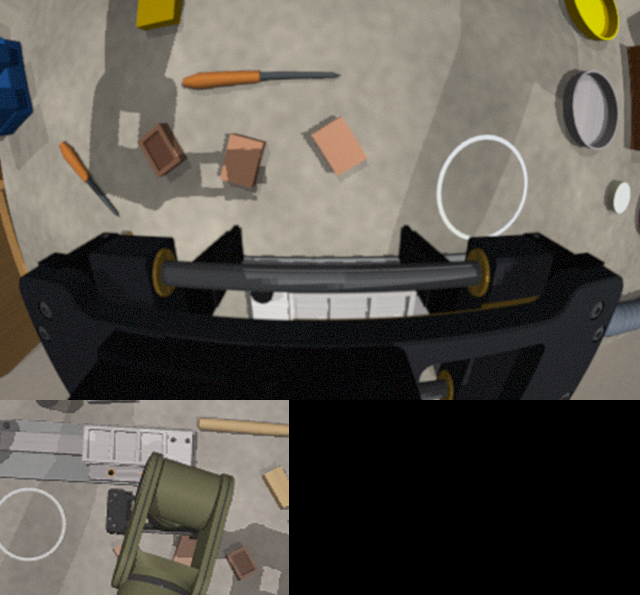

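The wrist view shows the stones at (163,149), (243,161) and (337,146), and the carriage shifted to the right hole. The tray itself is better seen by the top camera, so I enlarge that.

```bash
python3 - <<'E'
from h import *
t=pickle.load(open("pics/t2.pkl","rb"));c=pickle.load(open("pics/w2.pkl","rb"))
a=cv2.resize(t["frame"][115:172,325:425][:,:,::-1],None,fx=8,fy=8,interpolation=cv2.INTER_CUBIC)
cv2.imwrite("pics/t2c.png",a)
f=c["frame"];lab=cv2.cvtColor(f,cv2.COLOR_RGB2LAB).astype(int);hs=cv2.cvtColor(f,cv2.COLOR_RGB2HSV)
print(lab[149,163],lab[161,243],lab[146,337],lab[200,330])
m=((lab[:,:,1]>135)).astype(np.uint8);m[:112]=0;m[200:]=0;m[:,:138]=0;m[:,375:]=0
m=cv2.morphologyEx(m,cv2.MORPH_OPEN,np.ones((3,3)))
n,l,s,ce=cv2.connectedComponentsWithStats(m)
for i in range(1,n):
    if s[i,4]<300: continue
    ys,xs=np.where(l==i);P=np.array([pt(c,x,y,.024,True)[:2] for x,y in zip(xs,ys)])*1000
    print(s[i],P.mean(0).round(1),cv2.minAreaRect(P.astype(np.float32)))
E
```

```text
[ 75 141 141] [104 139 144] [166 142 152] [173 129 135]
[ 312  117   54   58 1777] [439.6 -79.2] ((439.82904052734375, -78.94981384277344), (59.23652648925781, 42.894508361816406), 28.44257354736328)
[ 139  125   42   51 1109] [ 423.5 -308. ] ((421.593505859375, -307.2140808105469), (58.147823333740234, 48.611732482910156), 26.391986846923828)
[ 221  134   44   53 1625] [ 447.3 -197.5] ((448.2322998046875, -197.59327697753906), (44.800201416015625, 59.364749908447266), 69.12213897705078)
```

View pics/t2c.png

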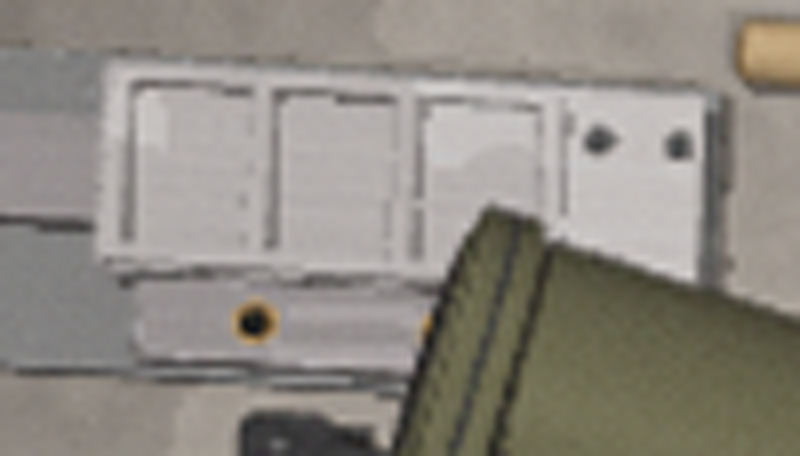

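```bash
python3 -m crank '[[[-10,7,-20,0,0,-7,85],[-20,14,-40,0,0,-14,85],[-30,20,-60,0,0,-21,85],[-42,28,-80,0,0,-28,85],[-42,28,-100,0,0,-35,85],[-42,28,-120,0,0,-42,85],[-42,28,-120,0,0,-49,85],[-42,28,-120,0,0,-56,85],[-42,28,-120,0,0,-58,85],[-42,28,-120,0,0,-58,85],[-42,28,-120,0,0,-58,85]]]' 40
python3 -m crank '[[[0,0,0,6,3.3,0,85],[0,0,0,12,6.6,0,85],[0,0,0,18,9.8,0,85],[0,0,0,24,13,0,85],[0,0,0,30,16.3,0,85],[0,0,0,36,19.5,0,85],[0,0,0,39.6,21.4,0,85],[0,0,0,39.6,21.4,0,85]]]'
python3 -c "
from h import *
o=observe();print(o['qpos'].round(2),o['ee_pos']);from scipy.spatial.transform import Rotation as R;print(R.from_quat(o['tcp_rot']).as_matrix().round(3))"
```

```text
clock: 7.88
ee_pos: [0.4385, -0.0772, 0.095]
tcp_rot: [0.516, 0.856, -0.0, -0.001]
force: [-0.1, 0.9, -1.1]
gripper_width: 0.0809
grip_force: 0.0
clock: 8.55
ee_pos: [0.4383, -0.0782, 0.0933]
tcp_rot: [0.478, 0.789, 0.195, -0.332]
force: [-0.2, -0.2, -0.7]
gripper_width: 0.0809
grip_force: 0.0
[-0.54  0.22  1.91  0.37  1.71 -1.11] [ 0.43828619 -0.07821853  0.09333556]
[[-0.323  0.884 -0.338]
 [ 0.625  0.467  0.625]
 [ 0.711 -0.01  -0.703]]
```

```bash
python3 -m crank '[[[0,2,-30,0,0,0,85],[0,2,-60,0,0,0,85],[0,2,-77,0,0,0,85],[0,2,-83,0,0,0,85],[0,2,-83,0,0,0,85],[0,2,-83,0,0,0,0],[0,2,-83,0,0,0,0],[0,2,-83,0,0,0,0],[0,2,-83,0,0,0,0],[0,2,-83,0,0,0,0],[0,2,-83,0,0,0,0],[0,2,-83,0,0,0,0]]]' 40
```

```text
clock: 9.55
ee_pos: [0.4389, -0.0753, 0.0143]
tcp_rot: [0.477, 0.791, 0.194, -0.329]
force: [-1.0, -1.4, 6.1]
gripper_width: 0.0578
grip_force: 40.0
```

```bash
python3 -m crank '[[[0,0,30,0,0,0,0],[0,0,50,0,0,0,0],[0,0,50,-6,-3.3,0,0],[0,0,50,-12,-6.5,0,0],[0,0,50,-18,-9.7,0,0],[0,0,50,-24,-12.9,0,0],[0,0,50,-30,-16.2,0,0],[0,0,50,-36,-19.4,0,0],[0,0,50,-42,-22.6,0,0],[0,0,50,-48,-25.8,0,0],[0,0,50,-54,-29,0,0],[0,0,50,-60,-32.3,0,0]]]'
python3 -m crank '[[[0,0,0,-6,-3.2,0,0],[0,0,0,-12,-6.5,0,0],[0,0,0,-18,-9.7,0,0],[0,0,0,-19.2,-10.4,0,0],[0,0,0,-19.2,-10.4,0,0],[0,0,-20,-19.2,-10.4,0,0],[0,0,-30,-19.2,-10.4,0,0],[0,0,-30,-19.2,-10.4,0,0]]]'
python3 - <<'E'
from h import *
c=snap("wrist","w3");t=snap("side","s3")
b=c["frame"][:,:,::-1];o=np.zeros((560,640,3),np.uint8);o[:400]=b;o[400:]=0
a=cv2.resize(t["frame"][200:300,300:420][:,:,::-1],None,fx=1.6,fy=1.6);o[400:,:192]=a
cv2.imwrite("pics/w3.png",o)
E
```

```text
clock: 10.55
ee_pos: [0.4387, -0.0746, 0.0639]
tcp_rot: [0.506, 0.838, -0.102, 0.176]
force: [-0.1, 0.8, -1.8]
gripper_width: 0.0579
grip_force: 40.0
clock: 11.22
ee_pos: [0.4368, -0.0751, 0.031]
tcp_rot: [0.478, 0.792, -0.195, 0.327]
force: [-0.1, -0.5, -1.9]
gripper_width: 0.0576
grip_force: 40.0
```

View pics/w3.png

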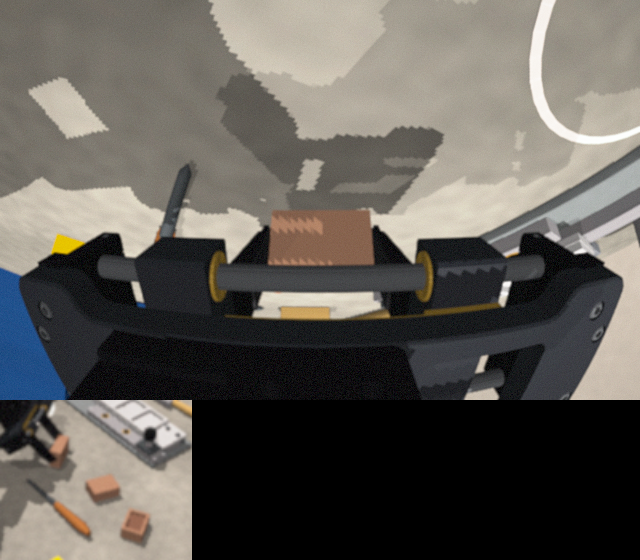

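The side inset shows the stone held on its edge, and the wrist view shows it square between the fingers at (320,237). Next I set it down and re-grip from the other tilt.

```bash
python3 -m crank '[[[0,0,-8,0,0,0,0],[0,0,-11,0,0,0,0],[0,0,-11,0,0,0,0],[0,0,-11,0,0,0,85],[0,0,-11,0,0,0,85],[0,0,-11,0,0,0,85],[0,0,-11,0,0,0,85],[0,0,-11,0,0,0,85],[-6,11,2,0,0,0,85],[-14,25,17,0,0,0,85],[-24,43,38,0,0,0,85],[-24,43,60,0,0,0,85]]]'
python3 -m crank '[[[8,-14,10,6.2,3.4,0,85],[16,-28,14,12.4,6.7,0,85],[24,-43,14,18.6,10.1,0,85],[24,-43,14,24.8,13.4,0,85],[24,-43,14,31,16.8,0,85],[24,-43,14,37.2,20.1,0,85],[24,-43,14,43.4,23.5,0,85],[24,-43,14,49.6,26.8,0,85],[24,-43,14,55.8,30.2,0,85],[24,-43,14,62,33.5,0,85],[24,-43,14,68.2,36.9,0,85],[24,-43,14,74.4,40.2,0,85]]]'
python3 -m crank '[[[0,0,0,4.8,2.6,0,85],[0,0,-30,4.8,2.6,0,85],[0,0,-60,4.8,2.6,0,85],[0,0,-84,4.8,2.6,0,85],[0,0,-84,4.8,2.6,0,85]]]'
```

```text
clock: 12.32
ee_pos: [0.4129, -0.0304, 0.0928]
tcp_rot: [0.477, 0.792, -0.195, 0.328]
force: [1.0, 0.2, -0.6]
gripper_width: 0.0806
grip_force: 0.0
clock: 13.32
ee_pos: [0.4393, -0.0758, 0.1082]
tcp_rot: [0.489, 0.81, 0.164, -0.278]
force: [0.2, 0.3, -0.4]
gripper_width: 0.0807
grip_force: 0.0
clock: 13.73
ee_pos: [0.4351, -0.0734, 0.019]
tcp_rot: [0.481, 0.795, 0.184, -0.32]
force: [-0.1, 0.2, 0.2]
gripper_width: 0.0808
grip_force: 0.0
```

```bash
python3 -m crank '[[[0,0,0,0,0,0,0],[0,0,0,0,0,0,0],[0,0,0,0,0,0,0],[0,0,0,0,0,0,0],[0,0,0,0,0,0,0],[0,0,30,0,0,0,0],[0,0,50,0,0,0,0],[0,0,50,-6.2,-3.3,0,0],[0,0,50,-12.4,-6.7,0,0],[0,0,50,-18.6,-10,0,0],[0,0,50,-24.8,-13.4,0,0],[0,0,50,-31,-16.8,0,0]]]'
python3 -m crank '[[[0,0,0,-6.2,-3.3,0,0],[0,0,0,-12.4,-6.7,0,0],[0,0,0,-18.6,-10,0,0],[0,0,0,-24.8,-13.4,0,0],[0,0,0,-31,-16.8,0,0],[0,0,0,-37.2,-20.1,0,0],[0,0,0,-43.4,-23.5,0,0],[0,0,0,-48.2,-26,0,0],[0,0,-20,-48.2,-26,0,0],[0,0,-40,-48.2,-26,0,0],[0,0,-50,-48.2,-26,0,0],[0,0,-50,-48.2,-26,0,0]]]'
```

```text
clock: 14.73
ee_pos: [0.4393, -0.0754, 0.0747]
tcp_rot: [0.516, 0.854, 0.033, -0.054]
force: [-0.4, 0.0, -1.9]
gripper_width: 0.0576
grip_force: 40.0
clock: 15.73
ee_pos: [0.4362, -0.0748, 0.0207]
tcp_rot: [0.473, 0.786, -0.205, 0.342]
force: [-0.8, 0.5, -2.0]
gripper_width: 0.0581
grip_force: 40.0
```

```bash
python3 -m crank '[[[0,0,-4,0,0,0,0],[0,0,-7,0,0,0,0],[0,0,-7,0,0,0,0],[0,0,-7,0,0,0,0]]]'
```

```text
clock: 16.07
ee_pos: [0.439, -0.0749, 0.0169]
tcp_rot: [0.474, 0.784, -0.203, 0.344]
force: [0.6, 1.0, -1.4]
gripper_width: 0.0576
grip_force: 40.0
```

```bash
python3 -m crank '[[[0,0,-2,0,0,0,0],[0,0,-4,0,0,0,0],[0,0,-4,0,0,0,0]]]';python3 -m crank '[[[0,0,-1,0,0,0,0],[0,0,-2,0,0,0,0],[0,0,-2,0,0,0,0]]]'
```

```text
clock: 16.32
ee_pos: [0.4383, -0.0749, 0.0121]
tcp_rot: [0.474, 0.785, -0.204, 0.344]
force: [-1.2, -0.5, -0.7]
gripper_width: 0.0576
grip_force: 40.0
clock: 16.57
ee_pos: [0.4387, -0.0751, 0.0108]
tcp_rot: [0.474, 0.784, -0.204, 0.344]
force: [-1.4, 0.8, 2.3]
gripper_width: 0.0578
grip_force: 40.0
```

```bash
python3 -m crank '[[[0,0,0,0,0,0,85],[0,0,0,0,0,0,85],[0,0,0,0,0,0,85],[0,0,0,0,0,0,85],[0,0,0,0,0,0,85],[-6,11,13,0,0,0,85],[-13,24,28,0,0,0,85],[-20,37,42,0,0,0,85],[-20,37,70,0,0,0,85],[-15,30,80,6,3.2,0,85],[-8,16,80,12,6.5,0,85],[-1,2,80,18,9.7,0,85]]]'
python3 -m crank '[[[0,0,0,6,3.2,0,85],[0,0,0,12,6.5,0,85],[0,0,0,18,9.7,0,85],[0,0,0,21.6,11.7,0,85],[0,0,0,21.6,11.7,0,85],[0,0,0,21.6,11.7,0,85]]]'
python3 -c "
from h import *
o=observe();print(o['qpos'].round(2),o['ee_pos']);from scipy.spatial.transform import Rotation as R;print(R.from_quat(o['tcp_rot']).as_matrix().round(3))"
```

```text
clock: 17.57
ee_pos: [0.4369, -0.069, 0.0916]
tcp_rot: [0.499, 0.83, -0.126, 0.214]
force: [0.3, -0.2, -0.4]
gripper_width: 0.0806
grip_force: 0.0
clock: 18.07
ee_pos: [0.4354, -0.071, 0.0894]
tcp_rot: [0.517, 0.855, -0.022, 0.031]
force: [-0.4, 0.1, -1.0]
gripper_width: 0.081
grip_force: 0.0
[-0.24 -0.27  2.24 -0.07  1.12 -0.7 ] [ 0.43544666 -0.070953    0.08935041]
[[-0.463  0.886  0.031]
 [ 0.883  0.464 -0.071]
 [-0.077 -0.006 -0.997]]
```

```bash
python3 -m crank '[[[2,-2,0,3.9,2.1,0,85],[2,-2,0,3.9,2.1,0,85],[2,-2,0,3.9,2.1,0,85]]]'
python3 -m crank '[[[0,0,0,0,0,-7,85],[0,0,0,0,0,-14,85],[0,0,0,0,0,-21,85],[0,0,0,0,0,-28,85],[0,0,0,0,0,-35,85],[0,0,0,0,0,-42,85],[0,0,0,0,0,-49,85],[0,0,0,0,0,-56,85],[0,0,0,0,0,-63,85],[0,0,0,0,0,-70,85],[0,0,0,0,0,-77,85],[0,0,0,0,0,-84,85]]]'
python3 -m crank '[[[0,0,0,0,0,-5,85],[0,0,0,0,0,-5,85]]]'
python3 - <<'E'
from h import *
o=observe();print(o['qpos'].round(2),o['ee_pos']);from scipy.spatial.transform import Rotation as R;print(R.from_quat(o['tcp_rot']).as_matrix().round(3))
c=snap("side","s4");t=snap("top","t4");w=snap("wrist","w4")
a=cv2.resize(c["frame"][200:300,290:450][:,:,::-1],(400,250));b=cv2.resize(t["frame"][110:230,300:500][:,:,::-1],(400,240))
o=np.zeros((580,400,3),np.uint8);o=np.vstack([a,b]);o=np.hstack([o,np.vstack([cv2.resize(w["frame"][:,:,::-1],(400,250)),np.zeros((240,400,3),np.uint8)])]);cv2.imwrite("pics/m4.png",o)
E
```

```text
clock: 18.32
ee_pos: [0.437, -0.0718, 0.089]
tcp_rot: [0.516, 0.856, -0.003, -0.002]
force: [0.2, -0.2, -0.3]
gripper_width: 0.0809
grip_force: 0.0
clock: 19.32
ee_pos: [0.4367, -0.071, 0.089]
tcp_rot: [0.957, 0.289, -0.0, -0.002]
force: [-0.6, -0.7, 0.1]
gripper_width: 0.0807
grip_force: 0.0
clock: 19.48
ee_pos: [0.4367, -0.071, 0.0891]
tcp_rot: [0.969, 0.249, -0.0, -0.002]
force: [0.2, -0.3, 0.5]
gripper_width: 0.0808
grip_force: 0.0
[-0.28 -0.24  2.22  0.    1.17  0.78] [ 0.43673498 -0.0710209   0.08907739]
[[ 0.876  0.482 -0.002]
 [ 0.482 -0.876  0.004]
 [ 0.001 -0.004 -1.   ]]
```

View pics/m4.png

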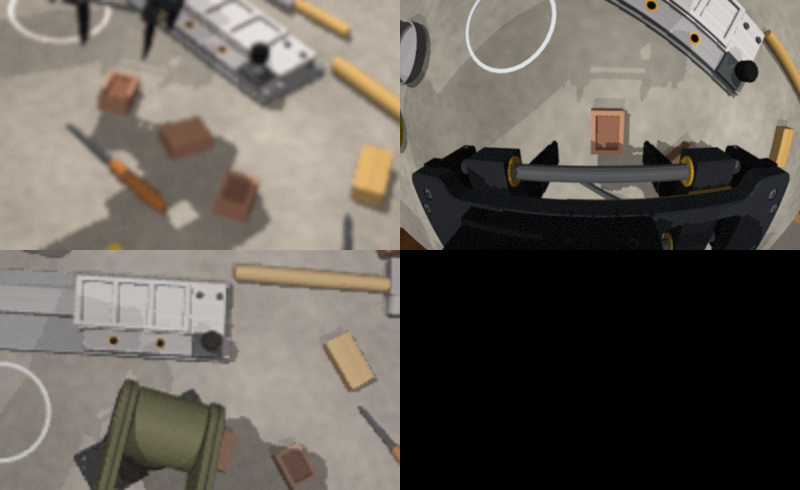

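The stone now lies well up, seen in the wrist view at about (333,208) full-scale. I compute where it is, and the nest outlines from the unobstructed top view.

```bash
python3 - <<'E'
from h import *
w=pickle.load(open("pics/w4.pkl","rb"));t=pickle.load(open("pics/t4.pkl","rb"))
f=w["frame"];lab=cv2.cvtColor(f,cv2.COLOR_RGB2LAB).astype(int)
m=((lab[:,:,1]>136)).astype(np.uint8);m[:150]=0;m[270:]=0;m[:,:290]=0;m[:,375:]=0
m=cv2.morphologyEx(m,cv2.MORPH_OPEN,np.ones((3,3)))
n,l,s,ce=cv2.connectedComponentsWithStats(m)
for i in range(1,n):
    if s[i,4]<300: continue
    ys,xs=np.where(l==i);P=np.array([pt(w,x,y,.024,True)[:2] for x,y in zip(xs,ys)])*1000
    print(s[i],P.mean(0).round(1),cv2.minAreaRect(P.astype(np.float32)))
# nest fit: distance of hole/knob and edge gradient fit of wireframe on top image
a=cv2.resize(t["frame"][117:165,333:420][:,:,::-1],None,fx=9,fy=9,interpolation=cv2.INTER_CUBIC)
cv2.imwrite("pics/t4c.png",a)
E
```

```text
[ 305  175   55   72 3447] [445.  -76.1] ((442.82489013671875, -77.47594451904297), (58.99040985107422, 41.92189025878906), 28.40989112854004)
```

View pics/t4c.png

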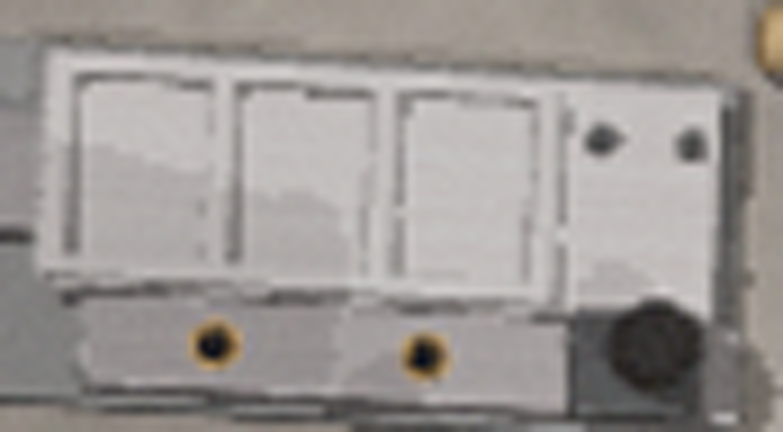

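```bash
python3 - <<'E'
from h import *
t=pickle.load(open("pics/t4.pkl","rb"));w=pickle.load(open("pics/w4.pkl","rb"))
F=lambda u,v,z:pt(t,333+(u+.5)/9-.5,117+(v+.5)/9-.5,z)[:2]*1000
yw=-.071;R=np.array([[np.cos(yw),-np.sin(yw)],[np.sin(yw),np.cos(yw)]])
h1=F(213,344,24);h1=F(213,344,.024);h0=F(424,355,.024);kn=F(656,343,.0745)
print("holes",h1,h0,"knob",kn)
B=lambda p:(R.T@(p-h1)) # base coords relative to carving hole (base x -55)
print("h0",B(h0),"kn",B(kn))
for n,u,v in[("n2L",73,170),("n2R",212,170),("n1L",233,170),("n1R",374,180),("n0L",396,180),("n0R",540,190),("far2",145,75),("far1",305,83),("far0",470,93),("outL",42,170),("outFar",300,58),("outNear",300,287),("outR",722,190)]:
  print(n,B(F(u,v,.039)).round(1))
q=lambda u,v,z:pt(w,u,v,z,True)[:2]*1000
E
```

```text
holes [612.42954    -44.48126632] [ 607.96520005 -114.72635739] knob [ 600.68936423 -182.96311722]
h0 [  0.53011996 -70.38481458] kn [  -1.88664429 -138.96580634]
n2L [52.6 50.3]
n2R [55.4  4.3]
n1L [55.8 -2.7]
n1R [ 55.3 -49.5]
n0L [ 55.7 -56.8]
n0R [  55.2 -104.5]
far2 [86.4 28.2]
far1 [ 86.9 -25.1]
far0 [ 86.8 -79.9]
outL [52.  60.5]
outFar [ 95.3 -23. ]
outNear [ 17.7 -26.8]
outR [  58.9 -164.7]
```

```bash
python3 -m crank '[[[5,-5,-30,0,0,0,85],[5,-5,-60,0,0,0,85],[5,-5,-79,0,0,0,85],[5,-5,-79,0,0,0,0],[5,-5,-79,0,0,0,0],[5,-5,-79,0,0,0,0],[5,-5,-79,0,0,0,0],[5,-5,-79,0,0,0,0],[5,-5,-79,0,0,0,0],[5,-5,-79,0,0,0,0],[5,-5,-79,0,0,0,0],[5,-5,-79,0,0,0,0]]]' 12
python3 -m crank '[[[0,0,0,0,0,0,85],[0,0,0,0,0,0,85],[0,0,0,0,0,0,85],[0,0,0,0,0,0,85],[0,0,0,0,0,0,85],[0,0,40,0,0,0,85],[0,0,40,0,0,7,85],[0,0,40,0,0,14,85],[0,0,40,0,0,21,85],[0,0,40,0,0,28,85],[0,0,40,0,0,35,85],[0,0,40,0,0,42,85]]]'
python3 -m crank '[[[0,0,0,0,0,7,85],[0,0,0,0,0,14,85],[0,0,0,0,0,21,85],[0,0,0,0,0,28,85],[0,0,0,0,0,35,85],[0,0,0,0,0,42,85],[0,0,0,0,0,48,85],[0,0,0,0,0,48,85],[0,0,-20,0,0,48,85],[0,0,-39,0,0,48,85],[0,0,-39,0,0,48,85],[0,0,-39,0,0,48,0]]]'
python3 -m crank '[[[0,0,0,0,0,0,0],[0,0,0,0,0,0,0],[0,0,0,0,0,0,0],[0,0,0,0,0,0,0],[0,0,0,0,0,0,0]]]' 40
```

```text
clock: 20.63
ee_pos: [0.4433, -0.0773, 0.0116]
tcp_rot: [0.969, 0.249, 0.001, -0.003]
force: [-0.9, 0.5, 5.5]
gripper_width: 0.042
grip_force: 12.0
clock: 21.63
ee_pos: [0.4424, -0.077, 0.0504]
tcp_rot: [0.813, 0.582, -0.001, -0.003]
force: [-0.2, 0.7, 0.6]
gripper_width: 0.081
grip_force: 0.0
clock: 22.63
ee_pos: [0.4413, -0.0767, 0.0106]
tcp_rot: [0.51, 0.86, -0.002, -0.004]
force: [0.3, 0.1, 0.8]
gripper_width: 0.078
grip_force: 0.0
clock: 23.05
ee_pos: [0.4432, -0.0775, 0.0127]
tcp_rot: [0.509, 0.861, -0.002, -0.001]
force: [-2.0, -1.3, 5.6]
gripper_width: 0.0575
grip_force: 40.0
```

```bash
python3 -m crank '[[[0,0,40,0,0,0,0],[10,2,80,0,0,-5,0],[40,10,80,0,0,-11,0],[75,18,80,0,0,-18,0],[110,27,80,0,0,-25,0],[145,36,80,0,0,-32,0],[180,45,80,0,0,-32.6,0],[210,52,80,0,0,-32.6,0],[227,56,80,0,0,-32.6,0],[227,56,80,0,0,-32.6,0],[227,56,80,0,0,-32.6,0]]]'
python3 -c "
from h import *
import time
o=observe();print(o['ee_pos']);from scipy.spatial.transform import Rotation as R;print(R.from_quat(o['tcp_rot']).as_matrix().round(3))
snap('top','t5');print(observe()['ee_pos']);snap('wrist','w5');print(observe()['ee_pos'])"
```

```text
clock: 23.97
ee_pos: [0.6695, -0.0207, 0.0906]
tcp_rot: [0.73, 0.684, -0.002, -0.003]
force: [-0.2, 0.3, -1.4]
gripper_width: 0.0578
grip_force: 40.0
[ 0.66946296 -0.02069462  0.09064083]
[[ 0.065  0.998 -0.007]
 [ 0.998 -0.065  0.002]
 [ 0.002 -0.007 -1.   ]]
[ 0.66865303 -0.02094906  0.09063782]
[ 0.66827797 -0.0211456   0.09075425]
```

```bash
python3 -m crank '[[[1,0,-20,0,0,0,0],[1,0,-32,0,0,0,0],[1,0,-36,0,0,0,0],[1,0,-40,0,0,0,0],[1,0,-40,0,0,0,0]]]';python3 -m crank '[[[0,0,-2,0,0,0,0],[0,0,-4,0,0,0,0],[0,0,-4,0,0,0,0]]]'
```

```text
clock: 24.48
ee_pos: [0.6693, -0.0212, 0.0504]
tcp_rot: [0.73, 0.683, -0.002, -0.003]
force: [-0.1, 0.1, -0.7]
gripper_width: 0.0579
grip_force: 40.0
clock: 24.73
ee_pos: [0.6707, -0.0211, 0.0478]
tcp_rot: [0.73, 0.683, -0.001, -0.002]
force: [-0.1, 0.1, -0.7]
gripper_width: 0.0577
grip_force: 40.0
```

```bash
python3 -m crank '[[[0,0,-2,0,0,0,0],[0,0,-3,0,0,0,0],[0,0,-3,0,0,0,0]]]';python3 -m crank '[[[0,0,0,0,0,0,85],[0,0,0,0,0,0,85],[0,0,0,0,0,0,85],[0,0,0,0,0,0,85],[0,0,20,0,0,0,85],[0,0,60,0,0,0,85],[-60,-60,100,0,0,0,85],[-90,-90,120,0,0,0,85],[-120,-110,120,0,0,0,85],[-150,-120,120,0,0,0,85],[-150,-120,120,0,0,0,85]]]'
python3 - <<'E'
from h import *
t=snap("top","t6");w=snap("wrist","w6")
a=cv2.resize(t["frame"][112:172,325:425][:,:,::-1],None,fx=6,fy=6,interpolation=cv2.INTER_CUBIC)
b=cv2.resize(w["frame"][:,:,::-1],(384,240))
o=np.zeros((600,600,3),np.uint8);o[:360,:600]=a;o[360:,:384]=b;cv2.imwrite("pics/m6.png",o)
E
```

```text
clock: 24.98
ee_pos: [0.6707, -0.0211, 0.0448]
tcp_rot: [0.73, 0.683, -0.001, -0.002]
force: [-0.7, -0.1, -0.8]
gripper_width: 0.0576
grip_force: 40.0
clock: 25.9
ee_pos: [0.5192, -0.1423, 0.1658]
tcp_rot: [0.73, 0.683, -0.001, -0.002]
force: [-0.8, -0.2, 0.0]
gripper_width: 0.0809
grip_force: 0.0
```

View pics/m6.png

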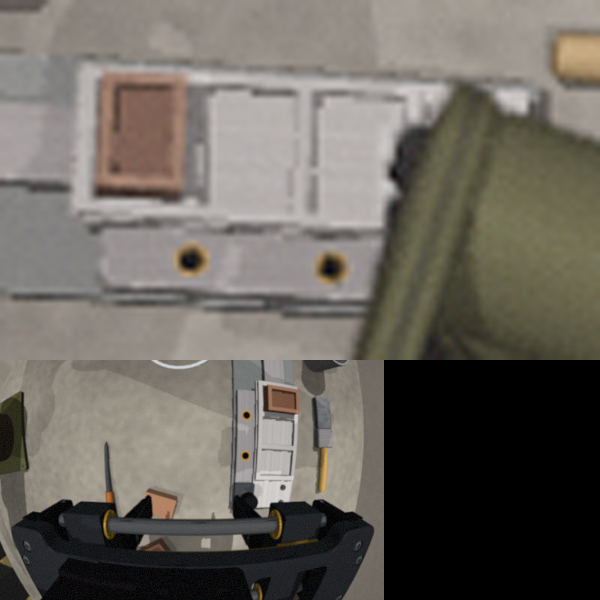

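The picture shows the stone well up inside nest2. I go to stone 3, the one lying well up: first centre it across its width, then grip it along its length.

```bash
python3 -m crank '[[[-15,-25,0,0,0,-7,85],[-30,-50,0,0,0,-14,85],[-45,-75,-10,0,0,-21,85],[-60,-100,-20,0,0,-28,85],[-75,-125,-40,0,0,-35,85],[-90,-150,-60,0,0,-42,85],[-98,-166,-80,0,0,-49,85],[-98,-166,-100,0,0,-56,85],[-98,-166,-110,0,0,-60,85],[-98,-166,-110,0,0,-60,85],[-98,-166,-135,0,0,-60,85],[-98,-166,-155,0,0,-60,85]]]' 12
python3 -m crank '[[[0,0,0,0,0,0,85],[0,0,0,0,0,0,0],[0,0,0,0,0,0,0],[0,0,0,0,0,0,0],[0,0,0,0,0,0,0],[0,0,0,0,0,0,0],[0,0,0,0,0,0,0],[0,0,0,0,0,0,0],[0,0,0,0,0,0,0],[0,0,0,0,0,0,0]]]'
```

```text
clock: 27.0
ee_pos: [0.4243, -0.308, 0.0107]
tcp_rot: [0.974, 0.228, 0.001, -0.001]
force: [-0.8, -0.5, -0.9]
gripper_width: 0.0811
grip_force: 0.0
clock: 27.83
ee_pos: [0.4231, -0.3078, 0.0104]
tcp_rot: [0.974, 0.227, 0.001, -0.002]
force: [-0.3, -0.2, 3.1]
gripper_width: 0.042
grip_force: 12.0
```

```bash
python3 -m crank '[[[0,0,0,0,0,0,85],[0,0,0,0,0,0,85],[0,0,0,0,0,0,85],[0,0,0,0,0,0,85],[0,0,0,0,0,0,85],[0,0,40,0,0,0,85],[0,0,40,0,0,7,85],[0,0,40,0,0,14,85],[0,0,40,0,0,21,85],[0,0,40,0,0,28,85],[0,0,40,0,0,35,85],[0,0,40,0,0,42,85]]]'
python3 -m crank '[[[0,0,0,0,0,7,85],[0,0,0,0,0,14,85],[0,0,0,0,0,21,85],[0,0,0,0,0,28,85],[0,0,0,0,0,35,85],[0,0,0,0,0,42,85],[0,0,0,0,0,48,85],[0,0,0,0,0,48,85],[0,0,-20,0,0,48,85],[0,0,-39,0,0,48,85],[0,0,-39,0,0,48,85],[0,0,-39,0,0,48,0]]]'
python3 -m crank '[[[0,0,0,0,0,0,0],[0,0,0,0,0,0,0],[0,0,0,0,0,0,0],[0,0,0,0,0,0,0],[0,0,0,0,0,0,0]]]' 40
python3 -m crank '[[[0,0,40,0,0,0,0],[0,0,80,0,0,0,0],[0,0,80,0,0,0,0]]]'
```

```text
clock: 28.83
ee_pos: [0.4223, -0.3069, 0.0493]
tcp_rot: [0.826, 0.563, -0.001, -0.003]
force: [-0.2, 0.1, -0.6]
gripper_width: 0.0806
grip_force: 0.0
clock: 29.83
ee_pos: [0.4216, -0.3062, 0.0095]
tcp_rot: [0.529, 0.849, -0.002, -0.004]
force: [0.9, -0.8, 0.0]
gripper_width: 0.0779
grip_force: 0.0
clock: 30.25
ee_pos: [0.423, -0.3079, 0.0119]
tcp_rot: [0.528, 0.849, -0.002, -0.001]
force: [-1.3, 0.5, 4.4]
gripper_width: 0.0578
grip_force: 40.0
clock: 30.5
ee_pos: [0.4267, -0.3105, 0.0988]
tcp_rot: [0.528, 0.849, -0.003, 0.005]
force: [2.4, -2.5, 0.4]
gripper_width: 0.0576
grip_force: 40.0
```

```bash
python3 -m crank '[[[15,11,15,0,0,-4,0],[45,33,15,0,0,-8,0],[75,56,15,0,0,-12,0],[105,78,15,0,0,-16,0],[135,101,15,0,0,-20,0],[165,123,15,0,0,-24,0],[195,145,15,0,0,-28,0],[220,164,15,0,0,-30,0],[239,178,15,0,0,-30,0],[239,178,15,0,0,-30,0],[239,178,15,0,0,-30,0],[239,178,15,0,0,-30,0]]]'
python3 -c "
from h import *
p=[]
for i in range(2):
  p.append(observe()['ee_pos']);camera('side')
o=observe();p.append(o['ee_pos']);print(np.round(p,4));from scipy.spatial.transform import Rotation as R;print(R.from_quat(o['tcp_rot']).as_matrix().round(3)[:,1])"
```

```text
clock: 31.5
ee_pos: [0.6608, -0.1291, 0.1048]
tcp_rot: [0.73, 0.683, -0.002, -0.003]
force: [-0.0, 0.6, -1.4]
gripper_width: 0.0576
grip_force: 40.0
[[ 0.6608 -0.1291  0.1048]
 [ 0.6606 -0.1295  0.105 ]
 [ 0.6606 -0.1298  0.1052]]
[ 0.998 -0.067 -0.006]
```

```bash
python3 -m crank '[[[1.5,0.5,-30,0,0,0,0],[1.5,0.5,-45,0,0,0,0],[1.5,0.5,-52,0,0,0,0],[1.5,0.5,-56,0,0,0,0],[1.5,0.5,-56,0,0,0,0]]]';python3 -m crank '[[[0,0,-2,0,0,0,0],[0,0,-4,0,0,0,0],[0,0,-4,0,0,0,0]]]'
```

```text
clock: 32.02
ee_pos: [0.6618, -0.1287, 0.0482]
tcp_rot: [0.73, 0.683, -0.002, -0.004]
force: [-0.4, 1.0, -1.9]
gripper_width: 0.0578
grip_force: 40.0
clock: 32.27
ee_pos: [0.6632, -0.1287, 0.0461]
tcp_rot: [0.73, 0.683, -0.001, -0.002]
force: [-0.8, -0.5, -0.3]
gripper_width: 0.0578
grip_force: 40.0
```

```bash
python3 -m crank '[[[0,0,-2,0,0,0,0],[0,0,-2,0,0,0,85],[0,0,-2,0,0,0,85],[0,0,-2,0,0,0,85],[0,0,-2,0,0,0,85],[0,0,-2,0,0,0,85],[0,0,20,0,0,0,85],[0,0,60,0,0,0,85],[0,40,100,0,0,0,85],[0,80,100,0,0,0,85],[0,120,100,0,0,0,85],[0,120,100,0,0,0,85]]]'
cat > st.py <<'E'
from h import *
def stones(t,z=.024,roi=(350,470,190,240)):
    f=t["frame"];lab=cv2.cvtColor(f,cv2.COLOR_RGB2LAB).astype(int)
    m=((lab[:,:,1]>136)&(lab[:,:,2]<155)).astype(np.uint8);M=np.zeros_like(m);a,b,c,d=roi;M[c:d,a:b]=m[c:d,a:b]
    n,l,s,ce=cv2.connectedComponentsWithStats(M)
    for i in range(1,n):
        if s[i,4]<80: continue
        ys,xs=np.where(l==i);P=np.array([pt(t,x,y,z)[:2] for x,y in zip(xs,ys)])*1000
        print(s[i],P.mean(0).round(1),cv2.minAreaRect(P.astype(np.float32)))
E
python3 - <<'E'
from st import *
t=snap("top","t7");stones(t);print("tray");stones(t,.056,(325,425,112,160));print(observe()['ee_pos'])
E
```

```text
clock: 33.27
ee_pos: [0.6639, -0.0036, 0.148]
tcp_rot: [0.729, 0.685, 0.001, -0.002]
force: [-1.2, 0.1, -1.0]
gripper_width: 0.0808
grip_force: 0.0
[400 198  15  22 137] [ 441.9 -187.5] ((447.4556884765625, -195.84991455078125), (39.918678283691406, 57.558258056640625), 69.95841979980469)
tray
[379 126  13  19 111] [ 669.6 -124.7] ((666.1881713867188, -124.97660827636719), (56.58049392700195, 32.83648681640625), 16.509077072143555)
[ 0.66336268 -0.00429129  0.14680916]
```

```bash
python3 -m crank '[[[-25,-22,0,0,0,-3,85],[-50,-44,0,0,0,-6,85],[-75,-66,0,0,0,-9,85],[-100,-88,0,0,0,-12,85],[-125,-110,0,0,0,-15,85],[-150,-132,-10,0,0,-16.4,85],[-175,-154,-20,0,0,-16.4,85],[-200,-176,-35,0,0,-16.4,85],[-216,-190,-52,0,0,-16.4,85],[-216,-190,-52,0,0,-16.4,85],[-216,-190,-52,0,0,-16.4,85],[-216,-190,-52,0,0,-16.4,85]]]' 40
python3 -m crank '[[[0,0,0,6.4,-2.4,0,85],[0,0,0,12.8,-4.8,0,85],[0,0,0,19.2,-7.1,0,85],[0,0,0,25.6,-9.5,0,85],[0,0,0,32,-11.9,0,85],[0,0,0,38.4,-14.3,0,85],[0,0,0,42.2,-15.7,0,85],[0,0,0,42.2,-15.7,0,85],[0,0,0,42.2,-15.7,0,85]]]'
python3 -c "
from h import *
o=observe();print(o['qpos'].round(2),o['ee_pos']);from scipy.spatial.transform import Rotation as R;print(R.from_quat(o['tcp_rot']).as_matrix().round(3))"
```

```text
clock: 34.32
ee_pos: [0.4476, -0.1991, 0.0941]
tcp_rot: [0.82, 0.572, -0.001, -0.002]
force: [1.2, -0.2, -0.0]
gripper_width: 0.0808
grip_force: 0.0
clock: 35.07
ee_pos: [0.4477, -0.1991, 0.0935]
tcp_rot: [0.757, 0.53, 0.313, -0.22]
force: [0.2, -0.0, 0.2]
gripper_width: 0.081
grip_force: 0.0
[-0.9   0.12  2.03  0.65  1.49 -0.78] [ 0.44768101 -0.19913388  0.09346267]
[[ 0.243  0.94   0.241]
 [ 0.664 -0.342  0.665]
 [ 0.707 -0.002 -0.707]]
```

```bash
python3 -m crank '[[[0.5,3.5,-30,0,0,0,85],[0.5,3.5,-60,0,0,0,85],[0.5,3.5,-76,0,0,0,85],[0.5,3.5,-81.5,0,0,0,85],[0.5,3.5,-81.5,0,0,0,85],[0.5,3.5,-81.5,0,0,0,0],[0.5,3.5,-81.5,0,0,0,0],[0.5,3.5,-81.5,0,0,0,0],[0.5,3.5,-81.5,0,0,0,0],[0.5,3.5,-81.5,0,0,0,0],[0.5,3.5,-81.5,0,0,0,0],[0.5,3.5,-81.5,0,0,0,0]]]' 40
python3 -m crank '[[[0,0,30,0,0,0,0],[0,0,50,0,0,0,0],[0,0,50,-6.4,2.4,0,0],[0,0,50,-12.8,4.8,0,0],[0,0,50,-19.2,7.1,0,0],[0,0,50,-25.6,9.5,0,0],[0,0,50,-32,11.9,0,0],[0,0,50,-38.4,14.3,0,0],[0,0,50,-44.8,16.7,0,0],[0,0,50,-51.2,19,0,0],[0,0,50,-57.6,21.4,0,0],[0,0,50,-64,23.8,0,0]]]'
python3 -m crank '[[[0,0,0,-6.4,2.4,0,0],[0,0,0,-12.8,4.8,0,0],[0,0,0,-19.2,7.1,0,0],[0,0,0,-20.4,7.6,0,0],[0,0,0,-20.4,7.6,0,0],[0,0,-20,-20.4,7.6,0,0],[0,0,-30,-20.4,7.6,0,0],[0,0,-30,-20.4,7.6,0,0]]]'
python3 -c "
from h import *
o=observe();from scipy.spatial.transform import Rotation as R;print(R.from_quat(o['tcp_rot']).as_matrix().round(3))"
```

```text
clock: 36.07
ee_pos: [0.4482, -0.1957, 0.0132]
tcp_rot: [0.757, 0.53, 0.314, -0.22]
force: [-0.5, -2.1, 5.5]
gripper_width: 0.0578
grip_force: 40.0
clock: 37.07
ee_pos: [0.4478, -0.195, 0.0627]
tcp_rot: [0.803, 0.56, -0.168, 0.115]
force: [-0.0, 0.8, -2.8]
gripper_width: 0.0575
grip_force: 40.0
clock: 37.73
ee_pos: [0.4454, -0.1954, 0.0302]
tcp_rot: [0.759, 0.528, -0.317, 0.213]
force: [-1.2, -0.1, -1.6]
gripper_width: 0.0579
grip_force: 40.0
[[ 0.242  0.936 -0.255]
 [ 0.666 -0.352 -0.658]
 [-0.706 -0.011 -0.708]]
```

```bash
python3 -m crank '[[[0,0,-6,0,0,0,0],[0,0,-10,0,0,0,0],[0,0,-10,0,0,0,0]]]'; python3 -m crank '[[[0,0,-1,0,0,0,0],[0,0,-2,0,0,0,0],[0,0,-2,0,0,0,0]]]'
```

```text
clock: 37.98
ee_pos: [0.4472, -0.1954, 0.0219]
tcp_rot: [0.759, 0.528, -0.316, 0.215]
force: [-0.4, -0.5, -1.7]
gripper_width: 0.0576
grip_force: 40.0
clock: 38.23
ee_pos: [0.4477, -0.1951, 0.0203]
tcp_rot: [0.758, 0.528, -0.316, 0.215]
force: [0.3, -0.4, -1.6]
gripper_width: 0.0573
grip_force: 40.0
```

```bash
python3 -m crank '[[[0,0,-1,0,0,0,0],[0,0,-2,0,0,0,0],[0,0,-2,0,0,0,0]]]'; python3 -m crank '[[[0,0,0,0,0,0,85],[0,0,0,0,0,0,85],[0,0,0,0,0,0,85],[0,0,0,0,0,0,85],[0,0,0,0,0,0,85],[4,10,11,0,0,0,85],[10,25,26,0,0,0,85],[17,43,46,0,0,0,85],[17,43,70,0,0,0,85],[17,43,90,0,0,0,85]]]'
python3 -m crank '[[[-6,-14,0,6.4,-2.4,0,85],[-12,-28,0,12.8,-4.8,0,85],[-17,-43,0,19.2,-7.1,0,85],[-17,-43,0,25.6,-9.5,0,85],[-17,-43,0,32,-11.9,0,85],[-17,-43,0,38.4,-14.3,0,85],[-17,-43,0,44.8,-16.7,0,85],[-17,-43,0,51.2,-19,0,85],[-17,-43,0,57.6,-21.4,0,85],[-17,-43,0,64,-23.8,0,85],[-17,-43,0,70.4,-26.2,0,85],[-17,-43,0,76.8,-28.6,0,85]]]'
python3 -m crank '[[[0,0,0,7.6,-2.8,0,85],[0,0,0,7.6,-2.8,0,85],[0,0,0,7.6,-2.8,0,85]]]'
python3 -c "
from h import *
o=observe();from scipy.spatial.transform import Rotation as R;print(R.from_quat(o['tcp_rot']).as_matrix().round(3))"
```

```text
clock: 38.48
ee_pos: [0.4475, -0.195, 0.018]
tcp_rot: [0.758, 0.528, -0.316, 0.215]
force: [-0.5, -0.5, -1.2]
gripper_width: 0.0578
grip_force: 40.0
clock: 39.32
ee_pos: [0.4652, -0.1514, 0.1095]
tcp_rot: [0.758, 0.528, -0.316, 0.216]
force: [-0.7, 0.1, 0.6]
gripper_width: 0.0808
grip_force: 0.0
clock: 40.32
ee_pos: [0.4478, -0.1961, 0.1094]
tcp_rot: [0.776, 0.543, 0.262, -0.182]
force: [-0.1, 0.2, 0.3]
gripper_width: 0.0808
grip_force: 0.0
clock: 40.57
ee_pos: [0.4465, -0.1956, 0.1065]
tcp_rot: [0.758, 0.528, 0.313, -0.222]
force: [-0.0, 0.7, 0.3]
gripper_width: 0.0812
grip_force: 0.0
[[ 0.246  0.939  0.241]
 [ 0.661 -0.344  0.666]
 [ 0.709 -0.005 -0.706]]
```

```bash
python3 -m crank '[[[0.5,0,-30,0,0,0,85],[0.5,0,-60,0,0,0,85],[0.5,0,-80,0,0,0,85],[0.5,0,-88,0,0,0,85],[0.5,0,-88,0,0,0,0],[0.5,0,-88,0,0,0,0],[0.5,0,-88,0,0,0,0],[0.5,0,-88,0,0,0,0],[0.5,0,-88,0,0,0,0],[0.5,0,-88,0,0,0,0],[0.5,0,-88,0,0,0,0]]]' 40
python3 -m crank '[[[0,0,30,0,0,0,0],[0,0,50,0,0,0,0],[0,0,50,-6.4,2.4,0,0],[0,0,50,-12.8,4.8,0,0],[0,0,50,-19.2,7.1,0,0],[0,0,50,-25.6,9.5,0,0],[0,0,50,-32,11.9,0,0],[0,0,50,-38.4,14.3,0,0],[0,0,50,-44.8,16.7,0,0],[0,0,50,-51.2,19,0,0],[0,0,50,-57.6,21.4,0,0],[0,0,50,-64,23.8,0,0]]]'
python3 -m crank '[[[0,0,0,-6.4,2.4,0,0],[0,0,0,-12.8,4.8,0,0],[0,0,0,-19.2,7.1,0,0],[0,0,0,-20.4,7.6,0,0],[0,0,0,-20.4,7.6,0,0],[0,0,-20,-20.4,7.6,0,0],[0,0,-40,-20.4,7.6,0,0],[0,0,-54,-20.4,7.6,0,0],[0,0,-54,-20.4,7.6,0,0]]]'
python3 -m crank '[[[0,0,-1,0,0,0,0],[0,0,-2,0,0,0,0],[0,0,-2,0,0,0,0]]]'
```

```text
clock: 41.48
ee_pos: [0.4487, -0.1958, 0.0217]
tcp_rot: [0.756, 0.53, 0.315, -0.22]
force: [-1.1, -0.5, 5.6]
gripper_width: 0.0578
grip_force: 40.0
clock: 42.48
ee_pos: [0.4488, -0.195, 0.0714]
tcp_rot: [0.803, 0.56, -0.168, 0.115]
force: [-0.1, 0.5, -2.3]
gripper_width: 0.0583
grip_force: 40.0
clock: 43.23
ee_pos: [0.4459, -0.1955, 0.014]
tcp_rot: [0.759, 0.528, -0.316, 0.213]
force: [-0.3, -0.2, -0.8]
gripper_width: 0.0579
grip_force: 40.0
clock: 43.48
ee_pos: [0.4489, -0.1956, 0.0154]
tcp_rot: [0.759, 0.527, -0.315, 0.216]
force: [0.4, 0.1, -1.7]
gripper_width: 0.0577
grip_force: 40.0
```

```bash
python3 -m crank '[[[0,0,-1.5,0,0,0,0],[0,0,-3,0,0,0,0],[0,0,-3,0,0,0,0]]]'
python3 -m crank '[[[0,0,0,0,0,0,85],[0,0,0,0,0,0,85],[0,0,0,0,0,0,85],[0,0,0,0,0,0,85],[0,0,0,0,0,0,85],[4,10,11,0,0,0,85],[10,25,26,0,0,0,85],[15,38,42,0,0,0,85],[15,38,70,0,0,0,85],[15,38,85,0,0,0,85]]]'
python3 -m crank '[[[-6,-14,0,6.4,-2.4,0,85],[-12,-28,0,12.8,-4.8,0,85],[-15,-38,0,19.2,-7.1,0,85],[-15,-38,0,25.6,-9.5,0,85],[-15,-38,0,32,-11.9,0,85],[-15,-38,0,38.4,-14.3,0,85],[-15,-38,0,42.2,-15.7,0,85],[-15,-38,0,42.2,-15.7,0,85],[-15,-38,0,42.2,-15.7,0,85]]]'
python3 -m crank '[[[0,0,0,0,0,-7,85],[0,0,0,0,0,-14,85],[0,0,0,0,0,-21,85],[0,0,0,0,0,-28,85],[0,0,0,0,0,-35,85],[0,0,0,0,0,-42,85],[0,0,0,0,0,-49,85],[0,0,0,0,0,-56,85],[0,0,0,0,0,-63,85],[0,0,0,0,0,-70,85],[0,0,0,0,0,-77,85],[0,0,0,0,0,-84,85]]]'
python3 - <<'E'
from h import *
o=observe();print(o['qpos'].round(2),o['ee_pos']);from scipy.spatial.transform import Rotation as R;print(R.from_quat(o['tcp_rot']).as_matrix().round(3))
w=snap("wrist","w8");f=w["frame"];lab=cv2.cvtColor(f,cv2.COLOR_RGB2LAB).astype(int)
m=((lab[:,:,1]>136)).astype(np.uint8);m[:120]=0;m[270:]=0;m[:,:270]=0;m[:,390:]=0
m=cv2.morphologyEx(m,cv2.MORPH_OPEN,np.ones((3,3)))
n,l,s,ce=cv2.connectedComponentsWithStats(m)
for i in range(1,n):
    if s[i,4]<300: continue
    ys,xs=np.where(l==i);P=np.array([pt(w,x,y,.024,True)[:2] for x,y in zip(xs,ys)])*1000
    print(s[i],P.mean(0).round(1),cv2.minAreaRect(P.astype(np.float32)))
t=snap("top","t8");a=cv2.resize(t["frame"][112:232,325:475][:,:,::-1],None,fx=2.6,fy=2.6)
o=np.zeros((400+len(a),640,3),np.uint8)[:600];o[:200,:320]=cv2.resize(f[:,:,::-1],(320,200));
o=np.vstack([cv2.resize(f[:,:,::-1],(390,244)),a]);cv2.imwrite("pics/m8.png",o)
E
```

```text
clock: 43.73
ee_pos: [0.4487, -0.1952, 0.0118]
tcp_rot: [0.758, 0.528, -0.315, 0.216]
force: [0.5, 0.8, 0.8]
gripper_width: 0.0581
grip_force: 40.0
clock: 44.57
ee_pos: [0.4644, -0.1567, 0.0985]
tcp_rot: [0.758, 0.528, -0.315, 0.216]
force: [0.8, -0.1, 0.4]
gripper_width: 0.081
grip_force: 0.0
clock: 45.32
ee_pos: [0.4473, -0.1961, 0.096]
tcp_rot: [0.821, 0.571, -0.002, -0.002]
force: [-0.9, 0.1, -0.0]
gripper_width: 0.0811
grip_force: 0.0
clock: 46.32
ee_pos: [0.4479, -0.1938, 0.0954]
tcp_rot: [0.992, -0.125, 0.0, -0.002]
force: [0.8, 0.1, -0.5]
gripper_width: 0.0807
grip_force: 0.0
[-0.52 -0.13  2.11  0.    1.16  1.3 ] [ 0.44794511 -0.19381507  0.09538275]
[[ 0.969 -0.249  0.001]
 [-0.249 -0.969  0.004]
 [-0.    -0.004 -1.   ]]
[ 295  171   58   74 3334] [ 451.  -194.7] ((450.1332702636719, -195.29957580566406), (42.05375289916992, 59.500057220458984), 69.03944396972656)
```

View pics/m8.png

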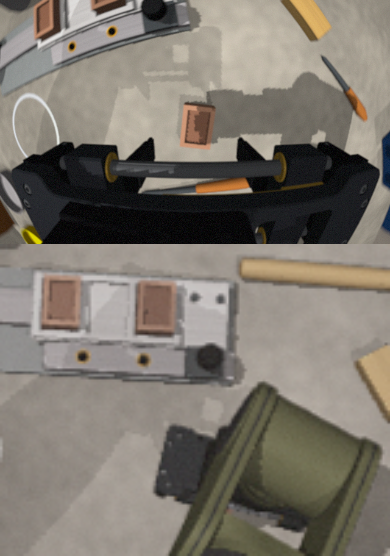

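The picture shows stone 2 now well up, and two stones sitting in nests 2 and 0. I centre stone 2, grip it, and take it to nest 1.

```bash
python3 -m crank '[[[2,-1.5,-30,0,0,-6,85],[2,-1.5,-60,0,0,-6,85],[2,-1.5,-84,0,0,-6,85],[2,-1.5,-84,0,0,-6,0],[2,-1.5,-84,0,0,-6,0],[2,-1.5,-84,0,0,-6,0],[2,-1.5,-84,0,0,-6,0],[2,-1.5,-84,0,0,-6,0],[2,-1.5,-84,0,0,-6,0],[2,-1.5,-84,0,0,-6,0],[2,-1.5,-84,0,0,-6,0],[2,-1.5,-84,0,0,-6,0]]]' 12
python3 -m crank '[[[0,0,0,0,0,0,85],[0,0,0,0,0,0,85],[0,0,0,0,0,0,85],[0,0,0,0,0,0,85],[0,0,0,0,0,0,85],[0,0,40,0,0,0,85],[0,0,40,0,0,7,85],[0,0,40,0,0,14,85],[0,0,40,0,0,21,85],[0,0,40,0,0,28,85],[0,0,40,0,0,35,85],[0,0,40,0,0,42,85]]]'
python3 -m crank '[[[0,0,0,0,0,7,85],[0,0,0,0,0,14,85],[0,0,0,0,0,21,85],[0,0,0,0,0,28,85],[0,0,0,0,0,35,85],[0,0,0,0,0,42,85],[0,0,0,0,0,48,85],[0,0,0,0,0,48,85],[0,0,-20,0,0,48,85],[0,0,-39,0,0,48,85],[0,0,-39,0,0,48,85],[0,0,-39,0,0,48,0]]]'
python3 -m crank '[[[0,0,0,0,0,0,0],[0,0,0,0,0,0,0],[0,0,0,0,0,0,0],[0,0,0,0,0,0,0],[0,0,0,0,0,0,0]]]' 40
python3 -m crank '[[[0,0,40,0,0,0,0],[0,0,80,0,0,0,0],[0,0,95,0,0,0,0],[0,0,95,0,0,0,0]]]'
python3 -c "
from h import *
o=observe();print(o['ee_pos']);from scipy.spatial.transform import Rotation as R;y=R.from_quat(o['tcp_rot']).as_matrix()[:,1];print(np.degrees(np.arctan2(y[1],y[0])))"
```

```text
clock: 47.42
ee_pos: [0.4508, -0.197, 0.0133]
tcp_rot: [0.985, -0.175, 0.002, -0.002]
force: [-0.9, 0.7, 5.6]
gripper_width: 0.042
grip_force: 12.0
clock: 48.42
ee_pos: [0.4499, -0.1965, 0.0519]
tcp_rot: [0.981, 0.192, 0.0, -0.003]
force: [0.6, 0.1, 0.0]
gripper_width: 0.0812
grip_force: 0.0
clock: 49.42
ee_pos: [0.449, -0.196, 0.012]
tcp_rot: [0.821, 0.572, -0.002, -0.004]
force: [0.6, -0.1, 0.1]
gripper_width: 0.0782
grip_force: 0.0
clock: 49.83
ee_pos: [0.4505, -0.1969, 0.0142]
tcp_rot: [0.82, 0.572, -0.001, -0.002]
force: [-1.7, 1.1, 5.7]
gripper_width: 0.0573
grip_force: 40.0
clock: 50.17
ee_pos: [0.4533, -0.1984, 0.1134]
tcp_rot: [0.82, 0.572, 0.001, 0.002]
force: [0.3, -0.4, -0.5]
gripper_width: 0.0577
grip_force: 40.0
[ 0.45326034 -0.19836635  0.11340582]
-20.191305420675185
```

```bash
python3 -m crank '[[[25,14,0,0,0,4,0],[55,31,0,0,0,8,0],[85,48,0,0,0,12,0],[115,65,0,0,0,16.3,0],[145,81,0,0,0,16.3,0],[175,98,0,0,0,16.3,0],[200,112,0,0,0,16.3,0],[216,121.5,0,0,0,16.3,0],[216,121.5,0,0,0,16.3,0],[216,121.5,0,0,0,16.3,0],[216,121.5,0,0,0,16.3,0]]]'
python3 -c "
from h import *
p=[]
for i in range(2):
  p.append(observe()['ee_pos']);camera('side')
o=observe();p.append(o['ee_pos']);print(np.round(p,4));from scipy.spatial.transform import Rotation as R;print(R.from_quat(o['tcp_rot']).as_matrix().round(3)[:,1])"
```

```text
clock: 51.08
ee_pos: [0.6645, -0.0751, 0.106]
tcp_rot: [0.731, 0.683, -0.002, -0.004]
force: [-0.8, 0.2, -1.3]
gripper_width: 0.0579
grip_force: 40.0
[[ 0.6645 -0.0751  0.106 ]
 [ 0.6645 -0.0754  0.1065]
 [ 0.6647 -0.0756  0.107 ]]
[ 0.998 -0.069 -0.007]
```

```bash
python3 -m crank '[[[1.5,0.5,-30,0,0,0,0],[1.5,0.5,-45,0,0,0,0],[1.5,0.5,-52,0,0,0,0],[1.5,0.5,-56,0,0,0,0],[1.5,0.5,-56,0,0,0,0]]]';python3 -m crank '[[[0,0,-2,0,0,0,0],[0,0,-4,0,0,0,0],[0,0,-4,0,0,0,0]]]'
```

```text
clock: 51.6
ee_pos: [0.6663, -0.0747, 0.0507]
tcp_rot: [0.731, 0.683, -0.002, -0.004]
force: [-0.7, -0.3, -1.2]
gripper_width: 0.0578
grip_force: 40.0
clock: 51.85
ee_pos: [0.6673, -0.0746, 0.0485]
tcp_rot: [0.731, 0.683, -0.002, -0.003]
force: [-3.1, 0.5, -0.2]
gripper_width: 0.0576
grip_force: 40.0
```

```bash
python3 -m crank '[[[-1,0,-1,0,0,0,0],[-1,0,-2.5,0,0,0,0],[-1,0,-2.5,0,0,0,0],[-1,0,-2.5,0,0,0,85],[-1,0,-2.5,0,0,0,85],[-1,0,-2.5,0,0,0,85],[-1,0,-2.5,0,0,0,85],[-1,0,-2.5,0,0,0,85],[-1,0,18,0,0,0,85],[-1,0,58,0,0,0,85],[-1,0,98,0,0,0,85],[-1,0,98,0,0,0,85]]]'
python3 -m crank '[[[0,0,0,0,0,7,85],[-10,-10,0,0,0,14,85],[-20,-30,0,0,0,21,85],[-30,-50,0,0,0,28,85],[-40,-70,0,0,0,35,85],[-50,-90,0,0,0,42,85],[-60,-105,0,0,0,49,85],[-65,-110,0,0,0,56,85],[-65,-110,0,0,0,63,85],[-65,-110,0,0,0,70,85],[-65,-110,0,0,0,77,85],[-65,-110,0,0,0,84,85]]]'
python3 -m crank '[[[0,0,0,0,0,5.7,85],[0,0,0,0,0,5.7,85],[0,0,0,0,0,5.7,85]]]'
python3 - <<'E'
from st import *
t=snap("top","t9");stones(t,.056,(325,425,112,160));w=snap("wrist","w9")
f=w["frame"][:,:,::-1];a=cv2.resize(t["frame"][112:172,325:425][:,:,::-1],None,fx=6,fy=6,interpolation=cv2.INTER_CUBIC)
o=np.zeros((600,600,3),np.uint8);o[:360]=a;o[360:,:384]=cv2.resize(f,(384,240));cv2.imwrite("pics/m9.png",o)
p=[]
for i in range(1):p.append(observe()['ee_pos'])
print(p);o=observe();from scipy.spatial.transform import Rotation as R;print(R.from_quat(o['tcp_rot']).as_matrix().round(3)[:,1])
E
```

```text
clock: 52.85
ee_pos: [0.6718, -0.0755, 0.1568]
tcp_rot: [0.731, 0.683, 0.003, 0.004]
force: [0.6, -1.0, 1.5]
gripper_width: 0.0806
grip_force: 0.0
clock: 53.85
ee_pos: [0.6016, -0.1848, 0.1461]
tcp_rot: [0.083, 0.997, -0.003, -0.001]
force: [-0.1, 0.2, 0.1]
gripper_width: 0.0807
grip_force: 0.0
clock: 54.1
ee_pos: [0.6016, -0.1846, 0.1461]
tcp_rot: [0.038, 0.999, -0.003, -0.001]
force: [-0.3, -0.9, 1.0]
gripper_width: 0.0806
grip_force: 0.0
[341 124  15  20 236] [669. -20.] ((670.0825805664062, -19.83375358581543), (40.83720397949219, 57.68482208251953), 84.47264862060547)
[359 125  15  20 233] [666.5 -73.3] ((666.4683837890625, -72.11087036132812), (41.17667007446289, 57.29129409790039), 88.6392593383789)
[377 126   6  19  89] [ 663.9 -113.1] ((664.3795166015625, -111.82841491699219), (14.693978309631348, 54.486759185791016), 88.50218200683594)
[array([ 0.60154976, -0.18459602,  0.14607931])]
[ 0.075  0.997 -0.006]
```

View pics/m9.png

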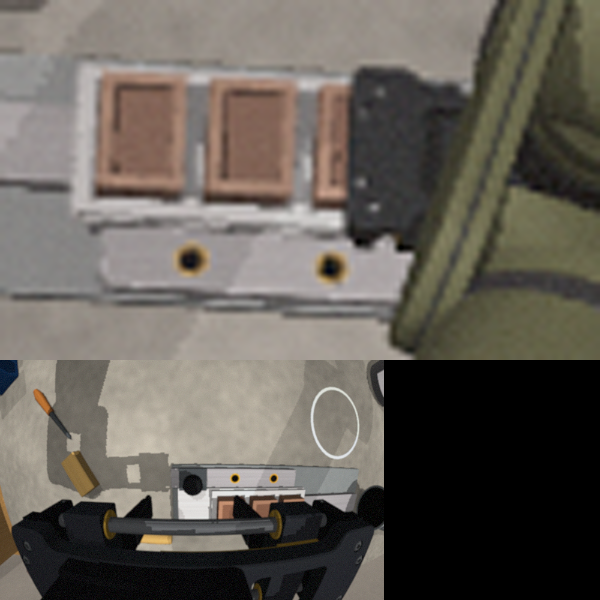

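All three stones are well up in their nests. Next I pull the plunger again and shift the carriage to the carving hole.

```bash
python3 -m crank '[[[0,0,-40,0,0,0,55],[0,0,-70,0,0,0,55],[0,0,-90,0,0,0,55],[0,0,-101,0,0,0,55],[0,0,-101,0,0,0,0],[0,0,-101,0,0,0,0],[0,0,-101,0,0,0,0],[0,0,-101,0,0,0,0],[0,0,-101,0,0,0,0],[0,0,-101,0,0,0,0],[0,0,-101,0,0,0,0],[0,0,-101,0,0,0,0]]]' 45
python3 -m crank '[[[0,0,4,0,0,0,0],[0,0,8,0,0,0,0],[0,0,11.5,0,0,0,0],[0,0,11.5,0,0,0,0]]]'
```

```text
clock: 55.2
ee_pos: [0.6029, -0.1851, 0.0472]
tcp_rot: [0.037, 0.999, -0.003, 0.001]
force: [-0.5, 0.3, 5.1]
gripper_width: 0.0272
grip_force: 45.0
clock: 55.53
ee_pos: [0.6027, -0.1848, 0.0561]
tcp_rot: [0.037, 0.999, -0.003, 0.001]
force: [7.7, -1.8, -9.4]
gripper_width: 0.0269
grip_force: 45.0
```

```bash
python3 -m crank '[[[1,14,1,0,0,0,0],[2,28,1,0,0,0,0],[3,42,1,0,0,0,0],[4,56,1,0,0,0,0],[5,70,1,0,0,0,0],[6,84,1,0,0,0,0],[7,98,1,0,0,0,0],[8,112,1,0,0,0,0],[9,126,1,0,0,0,0],[10,139.5,1,0,0,0,0],[10,139.5,1,0,0,0,0],[10,139.5,1,0,0,0,0]]]'
python3 -m crank '[[[0,0,-4,0,0,0,0],[0,0,-8,0,0,0,0],[0,0,-11,0,0,0,0],[0,0,-11,0,0,0,0],[0,0,-11,0,0,0,0]]]'
```

```text
clock: 56.53
ee_pos: [0.6129, -0.0439, 0.0564]
tcp_rot: [0.036, 0.999, -0.002, 0.001]
force: [9.1, 0.7, -8.7]
gripper_width: 0.0274
grip_force: 45.0
clock: 56.95
ee_pos: [0.6129, -0.045, 0.0473]
tcp_rot: [0.037, 0.999, -0.003, 0.001]
force: [5.0, 0.3, -1.7]
gripper_width: 0.027
grip_force: 45.0
```

```bash
python3 -m crank '[[[0,0,0,0,0,0,55],[0,0,0,0,0,0,55],[0,0,0,0,0,0,55],[0,0,0,0,0,0,55],[0,0,0,0,0,0,55],[0,0,40,0,0,0,55],[0,0,80,0,0,0,55],[0,0,110,0,0,0,55],[-30,20,130,0,0,7,55],[-60,40,130,0,0,14,55],[-90,60,130,0,0,21,55],[-90,60,130,0,0,21,55]]]'
python3 - <<'E'
from st import *
t=snap("top","t10");print(observe()['ee_pos']);f=t["frame"]
g=cv2.GaussianBlur(cv2.cvtColor(f,cv2.COLOR_RGB2GRAY),(3,3),0)
C=cv2.HoughCircles(g[195:270,190:270],cv2.HOUGH_GRADIENT,1,20,param1=80,param2=12,minRadius=18,maxRadius=26);print(C)
for u,v,r in C[0][:2]:print("pan",pt(t,u+190,v+195,.028),r)
# pan inner/outer by darkness profile
for a,b in((232,True),(229,False)):
  print(g[a,200:260] if b else g[205:262,a])
w=snap("wrist","w10");
for p in((.384,.336,.028),(.5095,.1277,0)):print(px(w,p,True))
cv2.imwrite("pics/m10.png",np.vstack([cv2.resize(f[120:270,190:430][:,:,::-1],(560,350)),cv2.resize(w["frame"][:,:,::-1],(400,250)).repeat(1,0) if 0 else cv2.copyMakeBorder(cv2.resize(w["frame"][:,:,::-1],(400,250)),0,0,0,160,0)]))
E
```

```text
clock: 57.95
ee_pos: [0.5168, 0.0174, 0.1756]
tcp_rot: [-0.149, 0.989, -0.002, -0.002]
force: [-0.4, -0.3, -0.7]
gripper_width: 0.0524
grip_force: 0.0
[0.51902919 0.01618332 0.17596436]
[[[36.5 37.5 21. ]]]
pan [0.38372178 0.34029261 0.028     ] 21.0
[152 152 151 153 160 142  93  70  87 108 114 116 135 160 169 167 166 166
 167 167 165 165 165 165 166 166 166 166 167 168 169 170 170 169 168 168
 168 168 168 168 168 168 168 169 169 168 166 163 139 103  99 105 103 101
 105 124 145 152 150 149]
[148 141 136 135 137 138 124 116 146 169 168 166 166 166 167 167 166 166
 166 166 166 167 167 167 167 168 168 168 169 170 170 170 170 170 170 170
 170 170 170 169 169 170 167 160 156 157 141 128 133 129 131 141 142 143
 145 147 148]
[577.09470861 166.81052802]
[412.89679708 204.44225339]
```

View pics/m10.png

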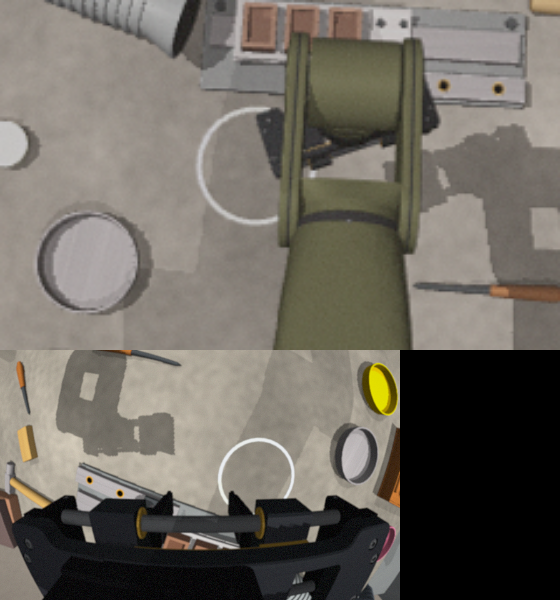

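```bash
python3 -m crank '[[[-12,31,0,0,0,4,40],[-24,62,0,0,0,8,40],[-36,93,0,0,0,13.7,40],[-48,124,0,0,0,13.7,40],[-60,156,-20,0,0,13.7,40],[-72,188,-40,0,0,13.7,40],[-84,219,-60,0,0,13.7,40],[-96,250,-80,0,0,13.7,40],[-102,268,-90,0,0,13.7,40],[-102,268,-90,0,0,13.7,40],[-102,268,-90,0,0,13.7,40]]]' 25
python3 - <<'E'
from h import *
p=[]
for i in range(2):p.append(observe()['ee_pos']);camera("side")
p.append(observe()['ee_pos']);print(np.round(p,4));o=observe();from scipy.spatial.transform import Rotation as R;print(R.from_quat(o['tcp_rot']).as_matrix().round(3)[:,1])
E
```

```text
clock: 58.97
ee_pos: [0.4199, 0.2831, 0.0858]
tcp_rot: [-0.264, 0.965, -0.003, -0.001]
force: [0.3, 0.6, 0.5]
gripper_width: 0.0382
grip_force: 0.0
[[0.4199 0.2831 0.0858]
 [0.4207 0.2827 0.0868]
 [0.4211 0.2825 0.0874]]
[-0.507  0.862 -0.006]
```

Shift (−4.5, +1.5), then down to z ≈ 11 and close on the wall.

```bash
python3 -m crank '[[[-4.5,1.5,-10,0,0,0,40],[-4.5,1.5,-40,0,0,0,40],[-4.5,1.5,-60,0,0,0,40],[-4.5,1.5,-75,0,0,0,40],[-4.5,1.5,-75,0,0,0,40],[-4.5,1.5,-75,0,0,0,0],[-4.5,1.5,-75,0,0,0,0],[-4.5,1.5,-75,0,0,0,0],[-4.5,1.5,-75,0,0,0,0],[-4.5,1.5,-75,0,0,0,0],[-4.5,1.5,-75,0,0,0,0],[-4.5,1.5,-75,0,0,0,0]]]' 25
python3 -m crank '[[[0,0,0,0,0,0,0],[0,0,0,0,0,0,0],[0,0,0,0,0,0,0]]]'
```

```text
clock: 60.07
ee_pos: [0.416, 0.2853, 0.0126]
tcp_rot: [-0.263, 0.965, -0.002, 0.001]
force: [0.4, 2.1, 1.7]
gripper_width: 0.0061
grip_force: 24.4
clock: 60.32
ee_pos: [0.416, 0.2853, 0.0126]
tcp_rot: [-0.263, 0.965, -0.002, 0.001]
force: [1.0, 3.3, 4.9]
gripper_width: 0.0062
grip_force: 24.5
```

```bash
python3 -m crank '[[[5,-8.5,0,0,0,0,0],[17,-29,0,0,0,0,0],[30,-51,0,0,0,0,0],[43,-73,0,0,0,0,0],[56,-95,0,0,0,0,0],[69,-117,0,0,0,0,0],[82,-139,0,0,0,0,0],[95,-161,0,0,0,0,0],[108,-183,0,0,0,0,0],[119,-201,0,0,0,0,0],[125,-211.5,0,0,0,0,0],[125,-211.5,0,0,0,0,0]]]'
python3 - <<'E'
from h import *
t=snap("top","t11");w=snap("wrist","w11");o=observe();print(o['ee_pos'],o['gripper_width'],o['grip_force'])
f=t["frame"];g=cv2.cvtColor(f,cv2.COLOR_RGB2GRAY)
c=px(t,[.5095,.1275,.028]);print(c);u,v=c.round().astype(int)
print(g[v,u-32:u+33]);print(g[v-30:v+31,u-8])
E
```

```text
clock: 61.32
ee_pos: [0.5411, 0.0713, 0.0126]
tcp_rot: [-0.263, 0.965, -0.003, -0.0]
force: [0.7, -0.5, 8.5]
gripper_width: 0.0059
grip_force: 25.1
[0.54114667 0.07133766 0.01263436] 0.006046362022073713 25.124159987687
[298.96889652 189.19440379]
[148 146 141 141 141 142 142 169 198 175 130 136 126  52  85  98  94 105
 150 153 152 136  92  71 103  98  91  74  96 101  90  51  77 104 103 104
 106 102 102  97  92  92  89  90  95  93  92  92  93  89  90  90  90  90
  89  82  85  83  78  79  75  85  84  85  82]
[ 97  96 108 100  94  95  84  80  99 116 114  97 109  99  98 103 101  96
  95 105 106 106 105  97 100 108 108 106 112 111 103 105 103  94 108 110
 105 109 114 113 112 112 104 116 123 115 142 106  93  95 139 128 120 135
 193 192 143 123 126 123 123]
```

```bash
python3 -m crank '[[[0,0,0,0,0,0,40],[0,0,0,0,0,0,40],[0,0,0,0,0,0,40],[0,0,0,0,0,0,40],[0,0,0,0,0,0,40],[0,0,0,0,0,0,40],[0,0,40,0,0,0,40],[0,0,80,0,0,0,40],[0,0,120,0,0,0,40],[-10,-35,140,0,0,0,40],[-20,-70,160,0,0,0,40],[-30,-105,160,0,0,0,40]]]'
python3 -m crank '[[[-12,-39,0,0,0,0,40],[-24,-78,0,0,0,0,40],[-36,-117,0,0,0,0,40],[-48,-156,0,0,0,0,40],[-60,-195,0,0,0,0,40],[-60,-195,0,0,0,0,40]]]'
cat > pan.py <<'E'
from h import *
import sys
t=snap("top",sys.argv[1]);f=t["frame"];g=cv2.cvtColor(f,cv2.COLOR_RGB2GRAY).astype(float)
# radial profile in a rectified top-down map (1 px = 0.5 mm) at z
def rect(z,c=(.5095,.1275),h=.11,s=.0005):
    n=int(2*h/s);X,Y=np.meshgrid(c[0]+h-np.arange(n)*s,c[1]+h-np.arange(n)*s,indexing='ij')
    U=np.array([px(t,[x,y,z]) for x,y in zip(X.ravel(),Y.ravel())]).reshape(n,n,2).astype(np.float32)
    return cv2.remap(f,U[...,0],U[...,1],cv2.INTER_LINEAR)
r=rect(.028);cv2.imwrite("pics/rect.png",r[:,:,::-1])
G=cv2.GaussianBlur(cv2.cvtColor(r,cv2.COLOR_RGB2GRAY),(7,7),0)
C=cv2.HoughCircles(G,cv2.HOUGH_GRADIENT,1,40,param1=60,param2=15,minRadius=118,maxRadius=136)
if C is not None:
    for x,y,R in C[0][:3]:print("pan",(.5095+.11-y*.0005),(.1275+.11-x*.0005),R*.5)
r0=rect(0)
m=(r0.min(2)>165);n=len(m);yy,xx=np.where(m);d=np.hypot(xx-n/2,yy-n/2)*.5;k=(d>66)&(d<82)
E_=cv2.fitEllipse(np.c_[xx[k],yy[k]].astype(np.float32));print("ring",.5095+.11-E_[0][1]*.0005,.1275+.11-E_[0][0]*.0005,E_[1],k.sum())
E
python3 pan.py t12
```

```text
clock: 62.42
ee_pos: [0.5124, -0.0331, 0.1773]
tcp_rot: [-0.264, 0.964, -0.005, 0.004]
force: [1.2, 0.2, 0.7]
gripper_width: 0.0383
grip_force: 0.0
clock: 62.92
ee_pos: [0.4479, -0.2324, 0.1717]
tcp_rot: [-0.26, 0.966, -0.004, -0.001]
force: [-1.1, 0.3, 0.1]
gripper_width: 0.0382
grip_force: 0.0
pan 0.50775 0.12324999 62.65
ring 0.5096244659423828 0.12722943878173826 (297.328125, 300.2000427246094) 8601
```

```bash
cat > fit.py <<'E'
from h import *
import sys
def fit(name,c0,circ=((.065,.028),(.061,.028))):
    t=pickle.load(open(f"pics/{name}.pkl","rb"));g=cv2.GaussianBlur(t["frame"],(0,0),.8).astype(np.float32)
    mag=sum(np.hypot(cv2.Sobel(g[:,:,i],cv2.CV_32F,1,0),cv2.Sobel(g[:,:,i],cv2.CV_32F,0,1)) for i in range(3))
    a=np.linspace(0,2*np.pi,120,endpoint=False);best=[]
    for dx in np.arange(-.01,.0101,.001):
        for dy in np.arange(-.01,.0101,.001):
            s=0
            for r,z in circ:
                U=np.array([px(t,[c0[0]+dx+r*np.cos(q),c0[1]+dy+r*np.sin(q),z]) for q in a],np.float32)
                s+=np.minimum(cv2.remap(mag,U[:,:1],U[:,1:],cv2.INTER_LINEAR),300).mean()
            best.append((s,c0[0]+dx,c0[1]+dy))
    b=np.array(sorted(best)[-6:]);print(name,b[-1].round(4),"mean",b[:,1:].mean(0).round(4))
E
python3 - <<'E'
from fit import *
c=(.509,.125)
fit("t12",c,((.065,.028),));fit("t12",c,((.061,.028),));fit("t12",c)
snap("side","s12");fit("s12",c,((.065,.028),));fit("s12",c)
fit("t12",(.5095,.1275),((.074,0),));fit("s12",(.5095,.1275),((.074,0),));fit("t0",(.5095,.1275),((.074,0),)) if 0 else fit("top0",(.5095,.1275),((.074,0),))
fit("side0",(.5095,.1275),((.074,0),))
E
```

```text
t12 [2.826781e+02 5.020000e-01 1.310000e-01] mean [0.502  0.1305]
t12 [2.701378e+02 5.000000e-01 1.280000e-01] mean [0.5027 0.1262]
t12 [5.487703e+02 5.010000e-01 1.300000e-01] mean [0.501  0.1295]
s12 [2.999669e+02 5.040000e-01 1.210000e-01] mean [0.504  0.1217]
s12 [5.978537e+02 5.040000e-01 1.210000e-01] mean [0.5045 0.121 ]
t12 [2.652634e+02 5.105000e-01 1.345000e-01] mean [0.5107 0.1345]
s12 [2.621833e+02 5.045000e-01 1.175000e-01] mean [0.5098 0.1233]
top0 [2.884715e+02 5.095000e-01 1.215000e-01] mean [0.51   0.1258]
side0 [2.910366e+02 5.195000e-01 1.375000e-01] mean [0.5092 0.1267]
```

```bash
python3 - <<'E'
from h import *
def prof(name,c,z,rs):
    t=pickle.load(open(f"pics/{name}.pkl","rb"));g=cv2.cvtColor(t["frame"],cv2.COLOR_RGB2GRAY).astype(np.float32)
    for lab,a0 in(("+x",0),("+y",90),("-x",180),("-y",270)):
        row=[]
        for r in rs:
            U=np.array([px(t,[c[0]+r*np.cos(np.radians(a0+d))/1e3,c[1]+r*np.sin(np.radians(a0+d))/1e3,z]) for d in range(-14,15,2)],np.float32)
            row.append(int(cv2.remap(g,U[:,:1],U[:,1:],cv2.INTER_LINEAR).mean()))
        print(name,lab,*row)
rs=range(50,82,1);print(*rs)
prof("t12",(.5095,.125),.028,rs);prof("s12",(.5095,.125),.028,rs);prof("top0",(.384,.338),.028,rs)
E
```

```text
50 51 52 53 54 55 56 57 58 59 60 61 62 63 64 65 66 67 68 69 70 71 72 73 74 75 76 77 78 79 80 81
t12 +x 158 152 143 124 101 82 79 84 91 108 128 147 152 150 146 153 167 183 192 195 194 184 169 155 147 144 143 144 144 144 144 144
t12 +y 113 113 113 113 110 103 95 85 78 75 93 119 145 154 155 153 150 148 147 154 165 176 186 192 195 191 182 173 164 156 150 148
t12 -x 151 151 151 151 151 151 151 151 150 148 142 140 141 138 130 118 113 111 110 110 114 123 142 163 181 191 196 195 184 168 153 142
t12 -y 150 150 151 151 151 149 146 142 135 130 126 130 136 139 127 110 97 100 109 119 127 130 131 124 115 106 102 102 107 116 125 132
s12 +x 100 100 102 103 106 109 113 118 123 128 134 139 144 147 149 150 149 148 145 141 136 131 126 122 118 115 113 113 115 118 122 126
s12 +y 91 91 92 94 96 99 103 107 112 118 124 129 135 141 146 150 154 157 159 161 162 162 162 163 162 162 162 162 162 161 161 161
s12 -x 171 170 169 168 166 163 161 158 155 152 148 143 137 131 125 119 112 107 102 99 97 97 97 99 102 106 110 115 120 127 133 140
s12 -y 178 177 176 175 173 171 169 166 163 159 154 148 141 133 125 117 109 102 96 91 86 83 80 79 78 77 78 78 79 80 82 85
top0 +x 143 142 141 139 137 131 122 114 102 91 81 88 105 124 135 137 135 129 125 123 123 123 123 123 123 124 125 127 130 133 136 139
top0 +y 87 87 88 88 86 80 72 64 60 56 55 57 65 80 104 125 137 136 133 130 128 126 125 126 126 127 127 127 127 127 127 128
top0 -x 145 146 147 147 146 135 116 97 96 111 127 127 117 106 104 108 114 118 120 121 121 121 121 121 121 122 122 122 122 123 125 128
top0 -y 144 144 144 145 145 145 145 143 142 139 131 119 98 80 69 72 77 82 83 83 82 82 81 81 81 81 81 83 86 91 101 111
```

```bash
python3 - <<'E'
from st import *
t=pickle.load(open("pics/t12.pkl","rb"));stones(t,.056,(290,400,105,165))
for nm,cz in (("t12",.0745),("s12",.0745),("side0",.0745)):
    c=pickle.load(open(f"pics/{nm}.pkl","rb"));g=c["frame"].max(2)
    e=px(c,[.6095,-.0449,.0745] if nm!="side0" else [.6045,-.1147,.0745]);u,v=e.round().astype(int)
    R=9;m=(g[v-R:v+R+1,u-R:u+R+1]<50);ys,xs=np.where(m);print(nm,e,"dark cen",xs.mean()+u-R,ys.mean()+v-R,"top",ys.min()+v-R,"n",m.sum())
E
```

```text
[294 121  15  21 250] [679.6 119.4] ((679.169677734375, 120.1705322265625), (40.98891830444336, 59.85960006713867), 85.34061431884766)
[312 122  15  20 243] [676.3  66. ] ((676.61328125, 66.43440246582031), (39.77943420410156, 57.69234848022461), 85.06672668457031)
[330 123  15  21 253] [672.   12.1] ((671.4200439453125, 12.310239791870117), (40.457733154296875, 60.12065505981445), 86.00080871582031)
t12 [357.62293346 152.16297091] dark cen 357.3142857142857 153.25714285714287 top 149 n 35
s12 [365.60104236 198.91903116] dark cen 367.1231884057971 197.13768115942028 top 190 n 138
side0 [379.0296181 208.6237393] dark cen 379.44736842105266 211.4736842105263 top 208 n 38
```

```bash
python3 - <<'E'
from h import *
for nm,p in(("s12",[.6095,-.0449]),("side0",[.6045,-.1147])):
    c=pickle.load(open(f"pics/{nm}.pkl","rb"));g=c["frame"].max(2).astype(int)
    print(nm,[px(c,p+[z]).round(1) for z in(.0745,.0515,.034)]);u,v=px(c,p+[.063]).round().astype(int)
    for r in range(v-11,v+15):print(r,"".join(" .:-=+*#%@"[min(9,g[r,q]//20)] for q in range(u-12,u+13)))
E
```

```text
s12 [array([365.6, 198.9]), array([365.1, 204. ]), array([364.7, 207.8])]
190 ::::::::::--:::::::.   . 
191 ::.....::::::::::::..    
192 ..::::....:::::::::. .  .
193 .:+*+=-::::.....:::....  
194 :=#%%*+====--::::........
195 :+#@@@#*++======--:::....
196 -+*#%@@%*=---======----::
197 -=++*#%%#=::::----=+***+=
198 -----+***-:::...::=%@@@%+
199 ==----===:::.:::::+@@@@@%
200 *+=------:.....:--=#@@@@@
201 #*++====-:.....:---=+*#%%
202 ###*++++=:.....:-:-=+===+
203 ########+-......::=#%#++=
204 ##%@@%%%*=::.....:+%@@%%#
205 ##%@@%##+=---:.  .+%@@@@@
206 ###%%#*==--==-.  .+%@@@@@
207 **+**+-----==-.  :+%@@@@%
208 ++===--:---==-.  .=#@@%#*
209 =+===--::----:.  .:+##*++
210 +==+==---:-::... .:=++===
211 *+=++==---::::.  .-====-=
212 #*+==+==---:::. ..-=++=--
213 ##*+=====----:. ..-=+**+=
214 #%##*+======-:. .:==+###*
215 %%%##*+=====--: .-+*##%%#
side0 [array([379. , 208.6]), array([378.4, 213.8]), array([377.9, 217.6])]
200 @@@@@%#*#%@@@@@@%%#%@@%%%
201 @@@%####%@@@@@@@@@%#%@@@%
202 @@%##%@@@@@@@@@@@@@%%@@@@
203 @@@@@@@@@@@@@@@@@@@@@@@@%
204 #%@@@@@@@@@@@@@@@@@@@@%##
205 **#@@@@@@@@@@@@@@@@@%#**%
206 ***#%@@@@@@@%%@@@@%#####%
207 #***#%@@@@#*++*#%###%@@#*
208 ##****#@@#=::::==*%@@@@#*
209 #%#****##+:.....=%@@@@@@%
210 #%%##***+-.. . .+@@@@@@@@
211 %%%%%#**+-. .  .+@@@@@@@@
212 %%%%%%#*+-.    :+@@@@@@@@
213 %%%%%%%#*=.   .-*@@@@@@@@
214 %%%%%%%#+-:...:=#@@@@@@@@
215 *#%%%#*+=--:::-+%@@@@@@@@
216 +*#%#+==--===--+*%@@@@@@@
217 ==**+----=====--=*%@@@@@%
218 +====-----====:::=*%@@%#*
219 ++===-::------::::=*##*++
220 =+++=---:---::::::-=++==+
221 +=+++==--:---::::-=======
222 #+++++===-:::::--==+++===
223 %#*++=====-----==+++##*+=
224 %%##+==++===-=++++++#%##*
225 %%%%#+=======+**+++*#%%%#
```

```bash
python3 -c "
from rig import *
print(close_job())"
```

```text
the job is handed in; nothing more can be done
None
```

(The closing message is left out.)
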